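# Sort salvaged power boards and clamp the sound ones in the preheating holder

### The job

Get the salvaged power boards ready for desoldering: slide the clamp jaw of the board holder fully open first, put every broken board (corner missing, end snapped off, or a piece out of its side) into the black scrap bin, and lay all the sound boards flat on the holder plate in one row without gaps that begins at the end stop, each with a short end square and flush against the long back fence. Then slide the jaw up snug against the last board and leave it there; do not disturb the nozzles, the flux jar or the screwdriver.

Things in the scene. Friction and masses are not known exactly. Their poses are not given: they have to be found in the camera images.
- holder: Preheating board holder, fixed: dark steel plate, top 8 mm above the bench, spanning its own x -165..+30, y -30..+300 mm. Origin: on the bench, right below the inner corner of fence and end stop. The boards lie on the fence's -x side in a row from the end stop to +y; a board takes 50 mm of y and 96 mm of x, so at home its centre is at x = -48 and y = 25, 75, 125 or 175 mm, its underside at z = 8.
- fence (a point): A point on the back fence: the holder's x = 0, y = 135 mm, 12 mm above the bench, axes as the holder's. The fence is an aluminium bar whose face is the holder's plane x = 0 (bar from x = 0 to 22), along y from -30 to 300 mm, its top 16 mm above the bench.
- end_stop (a point): A point on the end stop: the holder's x = -55 mm, y = 0, 12 mm above the bench, axes as the holder's. The end stop is an aluminium bar whose face is the holder's plane y = 0 (bar from y = -22 to 0), along x from -110 to 0, its top 16 mm above the bench.
- jaw (a joint): Sliding clamp jaw: value = clear distance (m) from the end stop's face to the jaw's face; grows as it opens, to the holder's +y. Range 0 to 0.245 (fully open); about 4 N of friction, stays where left. A bar along the holder's x from -130 to -4 mm, 14 mm wide in y (from the value onward), top 20 mm above the bench, on a carriage block 36 x 34 mm, top 47 mm above the bench.
- jaw_knob (a point): The point to grip on the jaw's upright black knob (26 mm thick, 32 mm high, top 79 mm above the bench) on the carriage: on its axis, 70 mm above the bench, at the holder's x = -145 mm, y = jaw value + 7 mm. The carriage slides on a 12 mm steel rail along y at x = -145, 30 mm above the bench, with end brackets 44 mm high at y = -18 and 292 mm.
- bin: Black plastic scrap bin, fixed: an open box 245 x 140 mm outside, 50 mm high, walls and floor 4 mm thick. Origin: centre of the underside; x along its length. Three boards fit side by side with their length across the bin.
- board_a: Sound blue power board, a whole rectangle 96 x 50 mm, 3 mm thick; about 0.13 kg. On its middle a fixed silver finned heat sink, good to grip: 40 mm along x, 22 mm along y, 30 mm high (top 33 mm above the board's underside). Other components are under 12 mm high, near the edges. May be absent. Origin: centre of the underside; x along the length, z up. Either way round is right.
- board_b: Sound blue power board, a whole rectangle 96 x 50 mm, 3 mm thick; about 0.13 kg. On its middle a fixed silver finned heat sink, good to grip: 40 mm along x, 22 mm along y, 30 mm high (top 33 mm above the board's underside). Other components are under 12 mm high, near the edges. May be absent. Origin: centre of the underside; x along the length, z up. Either way round is right.
- board_c: Sound blue power board, a whole rectangle 96 x 50 mm, 3 mm thick; about 0.13 kg. On its middle a fixed silver finned heat sink, good to grip: 40 mm along x, 22 mm along y, 30 mm high (top 33 mm above the board's underside). Other components are under 12 mm high, near the edges. May be absent. Origin: centre of the underside; x along the length, z up. Either way round is right.
- board_d: Sound blue power board, a whole rectangle 96 x 50 mm, 3 mm thick; about 0.13 kg. On its middle a fixed silver finned heat sink, good to grip: 40 mm along x, 22 mm along y, 30 mm high (top 33 mm above the board's underside). Other components are under 12 mm high, near the edges. May be absent. Origin: centre of the underside; x along the length, z up. Either way round is right.
- board_e: A power circuit board like board_a, with the same heat sink over its origin, but broken: one corner is missing (the +x +y one), a piece 28 mm along x and 25 mm along y. May be absent. Origin: underside, below the middle of the heat sink; x along the length, z up.
- board_f: A power circuit board like board_a, with the same heat sink over its origin, but broken: one end is snapped off, so it is only 70 mm long: from x = -48 to +22 mm. May be absent. Origin: underside, below the middle of the heat sink; x along the length, z up.
- board_g: A power circuit board like board_a, with the same heat sink over its origin, but broken: a bite is missing from the middle of one long side (the -y one), 48 mm along x (from -22 to +26) and 13 mm deep. May be absent. Origin: underside, below the middle of the heat sink; x along the length, z up.
- nozzle_large: Steel hot-air nozzle standing on the bench: a square tube 45 mm wide and 49 mm high on a round flange 64 mm across; a bystander. Origin: underside, centre.
- nozzle_small: Steel hot-air nozzle: a square tube 30 mm wide and 49 mm high on a round flange 64 mm across; a bystander. Origin: underside, centre.
- flux_jar: Amber flux jar, 52 mm across and 55 mm high; a bystander. Origin: underside, centre.
- screwdriver: Screwdriver lying on the bench, 170 mm long, handle towards its -x; a bystander.

How it is judged:
On the way:
1. the jaw has been slid fully open (value of joint jaw above 0.235 m), for 0.2 s.
At the end, for the whole second after the job is handed in: Broken boards lie in the bin below its rim; sound boards lie flat on the holder, short end within 2.5 mm of the fence, square within 0.04 rad, in places 1 to 3 (or 4) from the end stop, each within 4 mm, none skipped; the jaw reads under 0.154 (three boards) or 0.205 (four). All at rest (x of board_a in the frame of holder between -0.0505 and -0.046 m and z of each of board_a, board_b, board_c, board_d in the frame of holder below 0.011 m and angle between each of board_a, board_b, board_c, board_d's own z axis and vertical below 0.05 rad and angle between the x axis of each of board_a, board_b, board_c, board_d and the x axis of holder, either way round below 0.04 rad and linear speed of each of board_a, board_b, board_c, board_d below 0.01 m/s and (y of board_a in the frame of holder between 0.021 and 0.029 m or (y of board_a in the frame of holder between 0.071 and 0.079 m and (y of board_a in the frame of holder between 0.021 and 0.029 m or y of board_b in the frame of holder between 0.021 and 0.029 m or y of board_c in the frame of holder between 0.021 and 0.029 m or y of board_d in the frame of holder between 0.021 and 0.029 m)) or (y of board_a in the frame of holder between 0.121 and 0.129 m and (y of board_a in the frame of holder between 0.071 and 0.079 m or y of board_b in the frame of holder between 0.071 and 0.079 m or y of board_c in the frame of holder between 0.071 and 0.079 m or y of board_d in the frame of holder between 0.071 and 0.079 m)) or (y of board_a in the frame of holder between 0.171 and 0.179 m and (y of board_a in the frame of holder between 0.121 and 0.129 m or y of board_b in the frame of holder between 0.121 and 0.129 m or y of board_c in the frame of holder between 0.121 and 0.129 m or y of board_d in the frame of holder between 0.121 and 0.129 m))) and x of board_b in the frame of holder between -0.0505 and -0.046 m and (y of board_b in the frame of holder between 0.021 and 0.029 m or (y of board_b in the frame of holder between 0.071 and 0.079 m and (y of board_a in the frame of holder between 0.021 and 0.029 m or y of board_b in the frame of holder between 0.021 and 0.029 m or y of board_c in the frame of holder between 0.021 and 0.029 m or y of board_d in the frame of holder between 0.021 and 0.029 m)) or (y of board_b in the frame of holder between 0.121 and 0.129 m and (y of board_a in the frame of holder between 0.071 and 0.079 m or y of board_b in the frame of holder between 0.071 and 0.079 m or y of board_c in the frame of holder between 0.071 and 0.079 m or y of board_d in the frame of holder between 0.071 and 0.079 m)) or (y of board_b in the frame of holder between 0.171 and 0.179 m and (y of board_a in the frame of holder between 0.121 and 0.129 m or y of board_b in the frame of holder between 0.121 and 0.129 m or y of board_c in the frame of holder between 0.121 and 0.129 m or y of board_d in the frame of holder between 0.121 and 0.129 m))) and x of board_c in the frame of holder between -0.0505 and -0.046 m and (y of board_c in the frame of holder between 0.021 and 0.029 m or (y of board_c in the frame of holder between 0.071 and 0.079 m and (y of board_a in the frame of holder between 0.021 and 0.029 m or y of board_b in the frame of holder between 0.021 and 0.029 m or y of board_c in the frame of holder between 0.021 and 0.029 m or y of board_d in the frame of holder between 0.021 and 0.029 m)) or (y of board_c in the frame of holder between 0.121 and 0.129 m and (y of board_a in the frame of holder between 0.071 and 0.079 m or y of board_b in the frame of holder between 0.071 and 0.079 m or y of board_c in the frame of holder between 0.071 and 0.079 m or y of board_d in the frame of holder between 0.071 and 0.079 m)) or (y of board_c in the frame of holder between 0.171 and 0.179 m and (y of board_a in the frame of holder between 0.121 and 0.129 m or y of board_b in the frame of holder between 0.121 and 0.129 m or y of board_c in the frame of holder between 0.121 and 0.129 m or y of board_d in the frame of holder between 0.121 and 0.129 m))) and x of board_d in the frame of holder between -0.0505 and -0.046 m and (y of board_d in the frame of holder between 0.021 and 0.029 m or (y of board_d in the frame of holder between 0.071 and 0.079 m and (y of board_a in the frame of holder between 0.021 and 0.029 m or y of board_b in the frame of holder between 0.021 and 0.029 m or y of board_c in the frame of holder between 0.021 and 0.029 m or y of board_d in the frame of holder between 0.021 and 0.029 m)) or (y of board_d in the frame of holder between 0.121 and 0.129 m and (y of board_a in the frame of holder between 0.071 and 0.079 m or y of board_b in the frame of holder between 0.071 and 0.079 m or y of board_c in the frame of holder between 0.071 and 0.079 m or y of board_d in the frame of holder between 0.071 and 0.079 m)) or (y of board_d in the frame of holder between 0.171 and 0.179 m and (y of board_a in the frame of holder between 0.121 and 0.129 m or y of board_b in the frame of holder between 0.121 and 0.129 m or y of board_c in the frame of holder between 0.121 and 0.129 m or y of board_d in the frame of holder between 0.121 and 0.129 m))) and x of board_e in the frame of bin between -0.115 and 0.115 m and y of board_e in the frame of bin between -0.064 and 0.064 m and z of board_e in the frame of bin between 0 and 0.045 m and linear speed of each of board_e, board_f, board_g below 0.02 m/s and x of board_f in the frame of bin between -0.115 and 0.115 m and y of board_f in the frame of bin between -0.064 and 0.064 m and z of board_f in the frame of bin between 0 and 0.045 m and x of board_g in the frame of bin between -0.115 and 0.115 m and y of board_g in the frame of bin between -0.064 and 0.064 m and z of board_g in the frame of bin between 0 and 0.045 m and (value of joint jaw below 0.154 m or ((y of board_a in the frame of holder between 0.171 and 0.179 m or y of board_b in the frame of holder between 0.171 and 0.179 m or y of board_c in the frame of holder between 0.171 and 0.179 m or y of board_d in the frame of holder between 0.171 and 0.179 m) and value of joint jaw below 0.205 m))); the robot touches nothing.
It fails at once if nozzle_large shoved more than 30 mm from its place (distance of nozzle_large from where it was at the start of the episode above 0.03 m).
It fails at once if nozzle_small shoved more than 30 mm from its place (distance of nozzle_small from where it was at the start of the episode above 0.03 m).
It fails at once if flux_jar shoved more than 30 mm from its place (distance of flux_jar from where it was at the start of the episode above 0.03 m).
It fails at once if screwdriver shoved more than 30 mm from its place (distance of screwdriver from where it was at the start of the episode above 0.03 m).
Of board_a, board_b, board_c, board_d only 3 to 4 are there at a start; the rules pass over those that are not, and their reading is None.
Of board_e, board_f, board_g only 2 to 3 are there at a start; the rules pass over those that are not, and their reading is None.
At some moment in a run one of board_a, board_b, board_c, board_d, board_e, board_f, board_g may be knocked a few centimetres aside while the robot is not near it.
Once in a run the grip may slacken for a moment while it holds something.
It also fails if it takes over 208 s, if anything falls off the work surface, if the arm or the gripper's body presses on something with over 40 N, if the wrist force passes 120 N, or if a joint passes its speed limit or range.

### The arm

A 6-joint arm with a two-finger parallel gripper is mounted at the origin on the work surface. World frame = base frame: x ahead of the robot, y to its left, z up, the work surface at z = 0. Lengths are in m, angles in rad, forces in N, time in s.
With the tool pointing down it reaches from about 0.35 to 0.975 m from the base axis. Payload 4.9 kg.
Tool frame: the origin (TCP) lies at the very end of the fingers, on their centre line; the grasp point (between the pads) lies behind it (manip.pinch_z is the y of the grasp point in the tool frame, in m); y points along the fingers, x is the direction in which the jaws open and shut, and the axes are right-handed (so a half turn about y gives the same grasp; the last joint's range is limited). The gripper opens to 85 mm and grips with 20 to 120 N. Pads are 22 mm wide; open, the fingers measure 114 mm over their backs; the gripper's body (76 mm by 85 mm) begins 54 mm behind the grasp point. The pads swing forward as they close: fully open they stand 13 mm farther back than shut.
Start: joints at [-1.362, 0.053, 1.613, -0, 1.476, -0.119], TCP at [0.201, -0.592, 0.231] pointing down, gripper open.
Joint ranges: [-3.01, 3.01], [-1.01, 2.22], [0.06, 2.58], [-1.02, 4.17], [0.09, 2.62], [-3.14, 3.14]. Speed limits (rad/s): [2.57, 2.57, 3.14, 3.14, 3.14, 3.14].

### API

Orientations are given as a unit quaternion [w, x, y, z].
In Python, from plant import manip gives the robot as it stands.
- The arm moves only by the tool drive_tool, never from a script. Its argument "motion" is a list of rows, each a list of 3 entries, a list of its own where there are three numbers: the shift along the tool's x, y, z in units of 25 mm (1.0 is 25 mm), then the turn, a rotation vector about the tool's x, y, z in units of 5 degrees (1.0 is 5 degrees), then the closure, from -1 (fully open) to 1 (shut). A call has 1 to 12 rows; each row shifts and turns the commanded pose from where the row before left it, along the tool's axes as they then stand; what a row does not reach is not made up. A row lasts 1/10 s, in which the tool goes at most 50 mm and 8.59 degrees, less where a joint would pass 70% of its speed; a pose out of reach is approached as far as the arm can. A call is refused whole if a number of a shift passes 1 or a number of a turn 1, either way. A call with a gripper value outside its range is refused whole. The fingers move at their own pace and stop on an object; the grip force is fixed at half the most. Time passes only in rows, so rows that do not move let the fingers close. It gives the time, the measured TCP pose, the force and the opening at its end, in the units of the state.
- manip.state(): the state, without advancing time (a new reading comes with each control period).
- manip.grab_frame(name): name is "side" or "top" or "wrist"; returns a dict with "img" (384x512x3 uint8, blue, green, red), "range_z" (384x512 float32, m along the optical axis (not along the pixel's ray), 0 where there is no reading), "camera_matrix" (3x3 intrinsics, pixels), "k1" (the pictures are not rectified: a ray, as slopes to the right and down, at radius r is drawn at 1 + k1 r^2 times it, then the intrinsics apply), "world_from_camera" (4x4, takes a point from camera to world coordinates); the wrist camera has in their place "T_tool_cam" (4x4, takes a point from camera to tool coordinates, whose origin is the TCP and whose axes are the tool frame's). Camera axes: x right, y down, z forward; pixel columns grow to the right and rows downward; lengths in m; the calibration is good to about 2 mm. A picture is of the moment at which its call begins: read the wrist's pose just before it.
- manip.job_done(): hands the job in, once; it reports no verdict.
The state is a dict: "time": time; "joint_pos": joint angles; "joint_vel": joint speeds; "joint_efforts": joint torques, N m; "tool_pos": TCP position; "tool_rot": TCP orientation; "contact_force": force on the tool from outside, world axes, zero at the start; "ft_torque": the same for the moment, N m; "gripper_width": opening from 0.0 (shut) to 1.0 (fully open).
Only numpy, scipy, OpenCV 4.12 (cv2) and the standard library are available. Lean on these libraries where they do the work, as an engineer would, in place of code of your own. Each camera call takes 0.05 s, during which the arm holds its last target. There are 200 camera calls.

## Working session

There is one attempt and no reset: what is moved stays moved. The work goes in short steps, Python scripts to look and compute and a tool call to move; the robot and the scene stay as the last step left them, time stands still between calls to the robot, and variables do not carry over. Pictures are saved under pics/ and viewed, about 12 in all and at most 16, crops included, and the job is handed in when it is done.

Besides the shell and the picture viewer there is one more tool, called after ">>>" by a JSON object that holds its "name" and its "arguments". drive_tool: Moves the arm, as the interface text tells. Its arguments: {"type":"object","properties":{"motion":{"type":"array","items":{"type":"array"}}},"required":["motion"]}

```bash
ls; mkdir -p pics
cat > h.py <<'E'
import numpy as np, cv2
from scipy.spatial.transform import Rotation as R
from plant import manip
def Tm(p,q):
    T=np.eye(4);T[:3,:3]=R.from_quat([q[1],q[2],q[3],q[0]]).as_matrix();T[:3,3]=p;return T
def grab(name):
    s=manip.state();f=manip.grab_frame(name)
    f['T']=f['world_from_camera'] if name!='wrist' else Tm(s['tool_pos'],s['tool_rot'])@f['T_tool_cam']
    return f
def rays(f,px):
    K=np.array(f['camera_matrix']);k=float(f['k1'])
    px=np.atleast_2d(np.array(px,float));d=np.c_[(px[:,0]-K[0,2])/K[0,0],(px[:,1]-K[1,2])/K[1,1]]
    u=d.copy()
    for _ in range(20): u=d/(1+k*(u**2).sum(1,keepdims=True))
    return np.c_[u,np.ones(len(u))]
def onplane(f,px,z):
    r=rays(f,px)@f['T'][:3,:3].T;o=f['T'][:3,3]
    return o+r*((z-o[2])/r[:,2])[:,None]
def cloud(f):
    h,w=f['range_z'].shape;yy,xx=np.mgrid[:h,:w]
    r=rays(f,np.c_[xx.ravel(),yy.ravel()])*f['range_z'].reshape(-1,1)
    return (r@f['T'][:3,:3].T+f['T'][:3,3]).reshape(h,w,3)
def save(f,n): cv2.imwrite('pics/'+n+'.png',f['img'])
E
python3 - <<'E'
from h import *
s=manip.state();print(s, manip.pinch_z)
for n in ['top','side','wrist']:
    f=grab(n);save(f,n+'0');print(n,f['T'].round(3).tolist(),f['camera_matrix'],f['k1'])
    c=cloud(f);np.save(n+'0c',c)
    if n!='wrist': print((f['range_z']>0).mean())
E
```

```text
pics
{'time': 0.0, 'joint_pos': array([-1.36199379e+00,  5.33531947e-02,  1.61428705e+00,  2.30930838e-05,
        1.47598573e+00, -1.18982183e-01]), 'joint_vel': array([ 4.43275458e-04, -5.59688967e-05,  5.32389537e-04, -6.37591376e-04,
        1.59765834e-03,  2.42023538e-03]), 'joint_efforts': array([ 4.37306071e-04, -3.93678153e+01, -3.70174634e+01, -1.07299599e-05,
        7.12155743e-03, -7.37081564e-06]), 'tool_pos': array([ 0.20110516, -0.59111164,  0.23006943]), 'tool_rot': array([ 0.5753699 , -0.57438791,  0.4122456 , -0.41119529]), 'contact_force': array([ 0.56319456, -0.01875764,  0.98079814]), 'ft_torque': array([-0.00203167, -0.03192702, -0.00298958]), 'gripper_width': 1.001027050698548} -0.0187
top [[0.012, -0.997, 0.076, 0.449], [-1.0, -0.012, -0.0, 0.001], [0.001, -0.076, -0.997, 1.194], [0.0, 0.0, 0.0, 1.0]] [[432.95280987   0.         260.2303007 ]
 [  0.         432.95280987 194.24319238]
 [  0.           0.           1.        ]] 0.0423169778569916
0.9958343505859375
side [[-0.922, -0.247, 0.298, 0.078], [-0.387, 0.557, -0.735, 1.134], [0.016, -0.793, -0.609, 1.028], [0.0, 0.0, 0.0, 1.0]] [[465.27478907   0.         248.98111927]
 [  0.         465.27478907 198.3384128 ]
 [  0.           0.           1.        ]] -0.1353205573698923
0.9943593343098959
wrist [[0.322, -0.908, -0.267, 0.268], [-0.947, -0.309, -0.089, -0.568], [-0.002, 0.281, -0.96, 0.372], [0.0, 0.0, 0.0, 1.0]] [[344.1680091    0.         259.85353894]
 [  0.         344.1680091  192.94504873]
 [  0.           0.           1.        ]] -0.10428324835374526
```

View pics/top0.png

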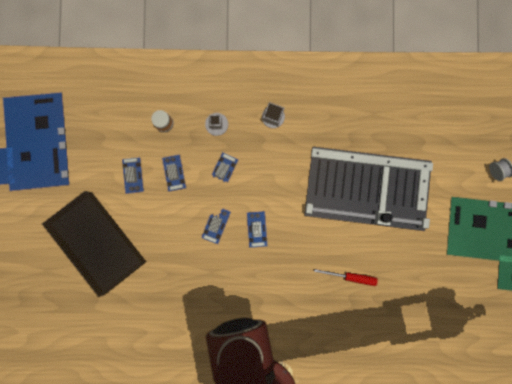

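View pics/side0.png

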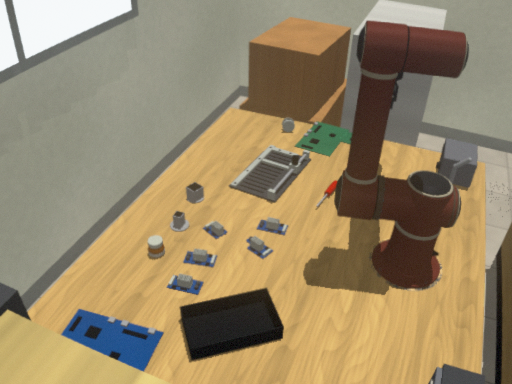

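The top view shows five small boards at about (133,175), (174,172), (225,167), (216,226) and (257,229). The bin is at (94,243), and the holder is at (368,188) with its knob at (385,217). The nozzles are at (217,124) and (272,114), the jar is at (161,120), and the screwdriver is at (345,276). Next I'll measure the boards and the holder.

```bash
cat > m.py <<'E'
from h import *
f=grab('top');c=cloud(f);img=f['img']
hsv=cv2.cvtColor(img,cv2.COLOR_BGR2HSV)
blue=cv2.inRange(hsv,(95,90,40),(130,255,255))
blue[:,:75]=0
m=cv2.morphologyEx(blue,cv2.MORPH_CLOSE,np.ones((9,9)))
n,l,st,ce=cv2.connectedComponentsWithStats(m)
for i in range(1,n):
    if st[i,4]<200: continue
    cs,_=cv2.findContours((l==i).astype(np.uint8),0,2)
    P=onplane(f,cs[0][:,0,:],0.003)[:,:2]
    rc=cv2.minAreaRect((P*1000).astype(np.float32))
    z=c[...,2][l==i];hs=c[(l==i)&(c[...,2]>0.025)]
    print('board px',ce[i].round(),'rect',np.round(rc[0]),np.round(rc[1]),round(rc[2]),'area',cv2.contourArea((P*1000).astype(np.float32)),'hs',hs.mean(0).round(3),'zmed',np.median(z).round(4),'zmax',np.percentile(z,95).round(4))
cv2.imwrite('pics/topb.png',cv2.resize(img[140:260,110:290],None,fx=4,fy=4,interpolation=cv2.INTER_CUBIC))
for n,(r,cc) in {'bin':((243),(94)),'plate':(180,350),'bench':(240,350),'fence':(157,365),'knob':(217,385)}.items():
    print(n,c[r-1:r+2,cc-1:cc+2].reshape(-1,3).mean(0).round(4))
cv2.imwrite('pics/toph.png',cv2.resize(img[135:240,295:445],None,fx=5,fy=5,interpolation=cv2.INTER_CUBIC))
E
python3 m.py
```

```text
board px [135. 180.] rect [587. 353.] [87. 44.] 8 area 1362.697731256485 hs [nan nan nan] zmed 0.0036 zmax 0.0133
board px [257. 226.] rect [445.   9.] [88. 45.] 5 area 3231.389264003832 hs [nan nan nan] zmed 0.0038 zmax 0.0116
bin [0.4013 0.4499 0.0035]
plate [ 0.5817 -0.2463  0.0074]
bench [ 0.4173 -0.247   0.001 ]
fence [ 0.6445 -0.2855  0.0166]
knob [ 0.4793 -0.3209  0.0777]m.py:14: RuntimeWarning: Mean of empty slice.
  print('board px',ce[i].round(),'rect',np.round(rc[0]),np.round(rc[1]),round(rc[2]),'area',cv2.contourArea((P*1000).astype(np.float32)),'hs',hs.mean(0).round(3),'zmed',np.median(z).round(4),'zmax',np.percentile(z,95).round(4))
  ret = um.true_divide(
```

```bash
cat > m2.py <<'E'
from h import *
def boards(f,c):
    Z=c[...,2];out=[]
    B,G,Rr=[f['img'][...,i].astype(int) for i in range(3)]
    reg=(c[...,1]>-.13)&(c[...,0]>.36)&(c[...,0]<.72)&(c[...,1]<.40)
    hs=((Z>0.022)&(Z<.045)&reg).astype(np.uint8)
    bd=(((B>Rr+8)|(Z>.009))&(Z<.045)&reg).astype(np.uint8)
    n,l,st,ce=cv2.connectedComponentsWithStats(hs)
    for i in range(1,n):
        if st[i,4]<30: continue
        P=c[l==i];rc=cv2.minAreaRect((P[:,:2]*1000).astype(np.float32))
        out.append((ce[i],rc,np.median(P[:,2])))
    return out,bd
if __name__=='__main__':
    f=grab('top');c=cloud(f)
    o,bd=boards(f,c)
    for ce,rc,z in o: print(ce.round(),np.round(rc[0],1),np.round(rc[1],1),round(rc[2],1),z.round(4))
    n,l,st,ce=cv2.connectedComponentsWithStats(bd)
    for i in range(1,n):
        if st[i,4]<100: continue
        cs,_=cv2.findContours((l==i).astype(np.uint8),0,2)
        P=(onplane(f,cs[0][:,0,:],0.003)[:,:2]*1000).astype(np.float32);rc=cv2.minAreaRect(P)
        print('B',ce[i].round(),np.round(rc[0]),np.round(rc[1]),round(rc[2]),cv2.contourArea(P))
E
python3 m2.py
```

```text
[162. 128.] [713.4 270.7] [10.5 37.7] 3.4 0.0279
[222. 170.] [602.2 104.7] [21.7 39.2] 64.1 0.0319
[172. 172.] [596.3 238.7] [39.7 22.6] 11.5 0.0308
[129. 174.] [587.7 354. ] [40.1 23.2] 7.4 0.0306
[307. 209.] [ 500.2 -126.7] [ 7.8 24.1] 82.2 0.0418
[215. 224.] [455.2 120.7] [21.5 39.5] 68.5 0.0317
[126. 240.] [412.1 357.3] [131.7   2.6] 39.3 0.0326
B [225. 167.] [614. 101.] [47. 68.] 66 2279.9293423320632
B [174. 171.] [598. 240.] [91. 47.] 12 3231.6848274962977
B [132. 176.] [588. 353.] [92. 47.] 7 3530.8751874119043
B [216. 226.] [456. 122.] [47. 92.] 69 2788.005620071548
B [257. 228.] [445.   9.] [92. 47.] 5 3683.3110975939653
B [126. 240.] [412. 365.] [140.  10.] 40 874.0247369469143
```

View pics/topb.png

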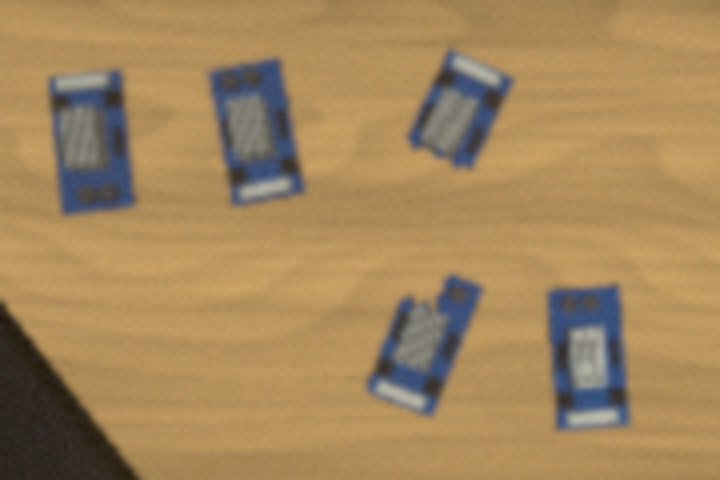

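View pics/toph.png

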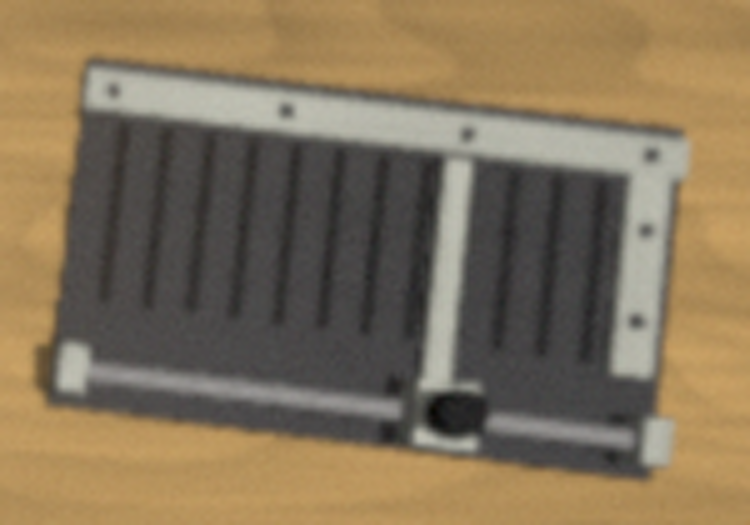

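The crops show three whole boards at crop px (92,140), (257,130) and (590,358). The short board is at (462,110) and the board with a corner missing is at (425,345). The jaw bar sits partway along the holder, the end stop is on the right (world -y), and the fence is on the far side (+x). Next I'll fit the holder and bin poses.

```bash
cat > hold.py <<'E'
from h import *
def fit():
    f=grab('top');g=cv2.cvtColor(f['img'],cv2.COLOR_BGR2GRAY).astype(float)
    A=[];Bq=[]
    # image line fence centre: crop (5x, offset 295,135)
    for u in range(316,424,2):
        v0=135+ (83+(u-312)/(430-312)*(150-83))/5
        col=lambda v:np.interp(v,np.arange(384),g[:,u])
        for sgn,L in((-1,A),(1,Bq)):
            vs=v0+sgn*np.arange(0,9,.1);p=np.array([col(v) for v in vs]);
            th=(p[0]+p[20:70].min())/2;k=np.argmax(p<th)
            if k>0:L.append((u,vs[k]))
    res={}
    for n,L in(('far',A),('near',Bq)):
        P=onplane(f,L,0.016)[:,:2]
        for _ in range(3):
            vx,vy,x0,y0=cv2.fitLine(P.astype(np.float32),cv2.DIST_HUBER,0,.01,.01).ravel()
            r=np.abs((P[:,0]-x0)*vy-(P[:,1]-y0)*vx);P=P[r<max(.0012,2*np.median(r))]
        if vy<0:vx,vy=-vx,-vy
        print(n,'dir yaw',np.degrees(np.arctan2(-vx,vy)).round(2),'pt',x0.round(4),y0.round(4),len(P),len(L),r.std().round(4))
        res[n]=(vx,vy,x0,y0)
    S=[]
    for v in range(175,208,2):
        u0=295+(645+(v-135-23)*5/(280-115)*(-30))/5
        us=u0+np.arange(0,9,.1);p=np.interp(us,np.arange(512),g[v]);th=(p[0]+p[20:70].min())/2;k=np.argmax(p<th)
        if k>0:S.append((us[k],v))
    P=onplane(f,S,.016)[:,:2];print('stop outer',np.c_[P].round(4).tolist())
fit()
f=grab('top');c=cloud(f)
kn=(c[...,2]>.07)&(c[...,0]>.42)&(c[...,0]<.6)&(c[...,1]<-.1)&(c[...,1]>-.5);print('knob',c[kn].mean(0).round(4),kn.sum(),c[kn][:,2].max())
b=(c[...,2]>.04)&(c[...,2]<.06)&(c[...,1]>.2)&(c[...,0]<.6);rc=cv2.minAreaRect((c[b][:,:2]*1000).astype(np.float32));print('bin rim',rc,np.median(c[b][:,2]))
s=manip.state();print(Tm(s['tool_pos'],s['tool_rot']).round(3).tolist(),manip.pinch_z)
E
python3 hold.py
```

```text
far dir yaw -6.43 pt 0.6497 -0.3019 50 54 0.0002
near dir yaw -6.37 pt 0.6278 -0.2942 48 54 0.0002
stop outer [[0.5968, -0.4551], [0.5803, -0.4417]]
knob [ 0.4784 -0.3253  0.0781] 84 0.08319380347117145
bin rim ((402.285888671875, 439.72039794921875), (247.05746459960938, 142.84373474121094), 39.240936279296875) 0.0486137466145562
[[0.322, -0.0, 0.947, 0.201], [-0.947, 0.001, 0.322, -0.592], [-0.001, -1.0, 0.0, 0.231], [0.0, 0.0, 0.0, 1.0]] -0.0187
```

```bash
cat > go.py <<'E'
import sys
from h import *
# go.py x y z toolz_heading_deg : prints shift in current tool axes (units 25mm), turn about tool axes (units 5deg)
a=[float(v) for v in sys.argv[1:]]
s=manip.state();T=Tm(s['tool_pos'],s['tool_rot'])
def rel(x,y,z,h):
    h=np.radians(h);zt=np.array([np.cos(h),np.sin(h),0]);yt=np.array([0,0,-1.]);xt=np.cross(yt,zt)
    D=T[:3,:3].T@(np.array([x,y,z])-T[:3,3])/.025
    w=np.degrees(R.from_matrix(T[:3,:3].T@np.c_[xt,yt,zt]).as_rotvec())/5
    n=max(1,int(np.ceil(np.abs(D).max())));print('shift',D.round(2),'rows',n,'each',(D/n).round(3),'turn',w.round(2))
print('t',s['time'].__round__(2),'pos',T[:3,3].round(4),'head',np.degrees(np.arctan2(T[1,2],T[0,2])).round(2),'F',s['contact_force'].round(1),'w',round(s['gripper_width'],3))
if a: rel(*a)
E
python3 go.py 0.4784 -0.3253 0.13 -6.4
```

```text
t 0.35 pos [ 0.2012 -0.5915  0.231 ] head 18.78 F [ 0.7 -0.5 -0.2] w 1.004
shift [-6.51  4.04 13.93] rows 14 each [-0.465  0.289  0.995] turn [ 0.    5.04 -0.01]
```

>>> {"name": "drive_tool", "arguments": {"motion": [[[-0.47,0.3,1.0],[0,0,0],-1],[[-0.47,0.3,1.0],[0,0,0],-1],[[-0.47,0.3,1.0],[0,0,0],-1],[[-0.47,0.3,1.0],[0,0,0],-1],[[-0.47,0.3,1.0],[0,0,0],-1],[[-0.47,0.3,1.0],[0,0,0],-1],[[-0.47,0.3,1.0],[0,0,0],-1],[[-0.47,0.3,1.0],[0,0,0],-1],[[-0.47,0.3,1.0],[0,0,0],-1],[[-0.47,0.3,1.0],[0,0,0],-1],[[-0.47,0.3,1.0],[0,0,0],-1],[[-0.47,0.3,1.0],[0,0,0],-1]]}}

```text
time: 1.55
tool_pos: [0.4407, -0.3608, 0.1411]
tool_rot: [-0.575, 0.575, -0.412, 0.412]
contact_force: [-0.1, -0.4, -0.5]
gripper_width: 1.001
```

>>> {"name": "drive_tool", "arguments": {"motion": [[[-0.45,0.2,1.0],[0,0,0],-1],[[-0.45,0.2,0.93],[0,0,0],-1],[[0,0,0],[0,1,0],-1],[[0,0,0],[0,1,0],-1],[[0,0,0],[0,1,0],-1],[[0,0,0],[0,1,0],-1],[[0,0,0],[0,1,0],-1],[[0,0,0],[0,0.05,0],-1],[[0,0,0],[0,0,0],-1]]}}

```text
time: 2.45
tool_pos: [0.4783, -0.3248, 0.1313]
tool_rot: [-0.471, 0.471, -0.527, 0.527]
contact_force: [-0.5, -0.3, -0.3]
gripper_width: 0.996
```

```bash
python3 go.py 0.4784 -0.3253 0.055 -6.4
python3 - <<'E'
from h import *
f=grab('wrist');save(f,'w1');c=cloud(f);np.save('w1c',c)
k=(c[...,2]>.07)&(c[...,2]<.085);print(c[k].mean(0),k.sum())
E
```

```text
t 2.45 pos [ 0.4783 -0.3248  0.1313] head -6.37 F [-0.5 -0.3 -0.3] w 0.996
shift [0.02 3.05 0.01] rows 4 each [0.005 0.763 0.001] turn [-0.    0.01 -0.  ]
[ 0.480308   -0.32775249  0.07769154] 1414
```

View pics/w1.png

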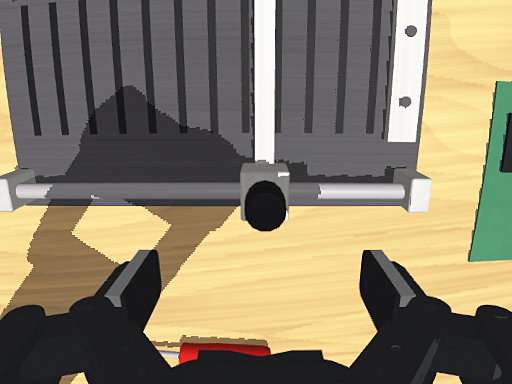

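The knob is at (265,205), centred between the fingers. The jaw bar runs along column 265, and the end stop's inner edge is at about (388,100). I'll measure the end stop from this view.

```bash
cat > stop.py <<'E'
from h import *
import sys
# print bright edges along rows of the saved wrist frame in holder-aligned axes
f=grab('wrist');g=cv2.cvtColor(f['img'],cv2.COLOR_BGR2GRAY).astype(int)
X=np.array([.9938,-.1115]);Y=np.array([.1115,.9938]);O=np.array([.6280,-.2942])
for v in (40,70,90,110,125):
    d=np.diff((g[v]>150).astype(int));e=np.nonzero(d)[0]
    e=[x for x in e if 240<x<440]
    P=onplane(f,[(x+.5,v) for x in e],.016)[:,:2]-O
    print(v,[(x,int(d[x]),(p@X*1000).round(1),(p@Y*1000).round(1)) for x,p in zip(e,P)])
P=[]
for u in range(300,380,10):pass
E
python3 stop.py
```

```text
40 [(np.int64(253), 1, np.float64(-38.6), np.float64(-42.6)), (np.int64(274), -1, np.float64(-38.6), np.float64(-57.3)), (np.int64(394), 1, np.float64(-36.8), np.float64(-143.2)), (np.int64(424), -1, np.float64(-35.8), np.float64(-165.6)), (np.int64(428), 1, np.float64(-35.6), np.float64(-168.7))]
70 [(np.int64(254), 1, np.float64(-59.1), np.float64(-43.2)), (np.int64(274), -1, np.float64(-59.1), np.float64(-57.5)), (np.int64(392), 1, np.float64(-57.7), np.float64(-143.2)), (np.int64(422), -1, np.float64(-56.9), np.float64(-166.0)), (np.int64(426), 1, np.float64(-56.8), np.float64(-169.1))]
90 [(np.int64(254), 1, np.float64(-73.1), np.float64(-43.1)), (np.int64(274), -1, np.float64(-73.1), np.float64(-57.6)), (np.int64(391), 1, np.float64(-71.9), np.float64(-143.6)), (np.int64(420), -1, np.float64(-71.3), np.float64(-165.8)), (np.int64(424), 1, np.float64(-71.2), np.float64(-168.9))]
110 [(np.int64(254), 1, np.float64(-87.4), np.float64(-43.1)), (np.int64(274), -1, np.float64(-87.4), np.float64(-57.7)), (np.int64(389), 1, np.float64(-86.4), np.float64(-143.3)), (np.int64(418), -1, np.float64(-85.9), np.float64(-165.8)), (np.int64(422), 1, np.float64(-85.8), np.float64(-168.9))]
125 [(np.int64(254), 1, np.float64(-98.3), np.float64(-43.1)), (np.int64(274), -1, np.float64(-98.3), np.float64(-57.8)), (np.int64(388), 1, np.float64(-97.5), np.float64(-143.5)), (np.int64(416), -1, np.float64(-97.1), np.float64(-165.4)), (np.int64(420), 1, np.float64(-97.1), np.float64(-168.6))]
```

>>> {"name": "drive_tool", "arguments": {"motion": [[[0,0.8,0],[0,0,0],-1],[[0,0.8,0],[0,0,0],-1],[[0,0.8,0],[0,0,0],-1],[[0,0.65,0],[0,0,0],-1],[[0,0,0],[0,0,0],1],[[0,0,0],[0,0,0],1],[[0,0,0],[0,0,0],1],[[0,0,0],[0,0,0],1],[[0,0,0],[0,0,0],1],[[0,0,0],[0,0,0],1]]}}

```text
time: 3.55
tool_pos: [0.4791, -0.326, 0.057]
tool_rot: [-0.471, 0.471, -0.526, 0.529]
contact_force: [-1.1, -1.3, 6.5]
gripper_width: 0.281
```

>>> {"name": "drive_tool", "arguments": {"motion": [[[-0.4,0,0],[0,0,0],1],[[-0.6,0,0],[0,0,0],1],[[-0.6,0,0],[0,0,0],1],[[-0.6,0,0],[0,0,0],1],[[-0.6,0,0],[0,0,0],1],[[-0.6,0,0],[0,0,0],1],[[-0.6,0,0],[0,0,0],1],[[-0.6,0,0],[0,0,0],1],[[-0.6,0,0],[0,0,0],1],[[-0.6,0,0],[0,0,0],1],[[-0.4,0,0],[0,0,0],1],[[0,0,0],[0,0,0],1]]}}

```text
time: 4.75
tool_pos: [0.4965, -0.1707, 0.057]
tool_rot: [-0.471, 0.471, -0.526, 0.528]
contact_force: [-3.1, 0.9, 8.9]
gripper_width: 0.282
```

>>> {"name": "drive_tool", "arguments": {"motion": [[[-0.05,0,0],[0,0,0],1],[[-0.05,0,0],[0,0,0],1],[[0,0,0],[0,0,0],1]]}}

```text
time: 5.05
tool_pos: [0.4965, -0.1706, 0.057]
tool_rot: [-0.47, 0.472, -0.526, 0.529]
contact_force: [-4.0, -6.7, 6.5]
gripper_width: 0.279
```

The jaw has reached its stop: the knob sits at holder y = 0.2517, against 0.252 expected for fully open. I'll release it and go to the nearest sound board.

>>> {"name": "drive_tool", "arguments": {"motion": [[[0.05,0,0],[0,0,0],1],[[0,0,0],[0,0,0],-1],[[0,0,0],[0,0,0],-1],[[0,0,0],[0,0,0],-1],[[0,0,0],[0,0,0],-1],[[0,0,0],[0,0,0],-1],[[0,-1,0],[0,0,0],-1],[[0,-1,0],[0,0,0],-1],[[0,-1,0],[0,0,0],-1],[[0,-0.3,0],[0,0,0],-1],[[0,0,0],[0,0,0],-1]]}}

```text
time: 6.15
tool_pos: [0.4968, -0.1699, 0.1388]
tool_rot: [-0.471, 0.471, -0.526, 0.528]
contact_force: [-0.2, -0.1, -0.9]
gripper_width: 1.003
```

```bash
python3 go.py 0.445 0.009 0.14 5
python3 - <<'E'
from h import *
c=cloud(grab('top'));k=(c[...,2]>.07)&(c[...,0]>.46)&(c[...,0]<.53)&(c[...,1]<-.14)&(c[...,1]>-.2);print(manip.state()['joint_pos'].round(2))
f=grab('top');hh=f['range_z'];print(c[222:236,250:265,2].round(3)[::3])
E
```

```text
t 6.15 pos [ 0.4968 -0.1699  0.1388] head -6.46 F [-0.2 -0.1 -0.9] w 1.003
shift [-6.88 -0.06 -2.86] rows 7 each [-0.982 -0.009 -0.409] turn [-0.03 -2.29  0.01]
[-0.47 -0.11  1.94  0.    1.32  1.21]
[[ 5.000e-03  5.000e-03  5.000e-03  1.000e-02  3.200e-02  7.000e-03
   8.000e-03  3.000e-02  1.100e-02  5.000e-03  3.500e-02  6.000e-03
   1.000e-03  1.000e-03  4.000e-03]
 [ 4.000e-03  7.000e-03  4.000e-03  3.400e-02  3.400e-02  7.000e-03
   3.300e-02  3.200e-02  1.000e-02  3.300e-02  3.100e-02  2.000e-03
   1.000e-03  2.000e-03  2.000e-03]
 [ 5.000e-03  3.000e-03  2.000e-03  3.300e-02  7.000e-03  9.000e-03
   3.100e-02  7.000e-03  1.100e-02  3.600e-02  7.000e-03  4.000e-03
   5.000e-03  7.000e-03  4.000e-03]
 [ 3.000e-03  4.000e-03  1.000e-03  3.300e-02  9.000e-03  3.200e-02
   3.000e-02  8.000e-03  1.800e-02  3.300e-02  1.000e-02  6.000e-03
   2.000e-03  4.000e-03  1.194e+00]
 [ 4.000e-03  0.000e+00  3.000e-03  6.000e-03  1.000e-02  3.300e-02
   9.000e-03  1.200e-02  3.700e-02  8.000e-03  8.000e-03  3.000e-02
   3.000e-03  1.000e-03 -1.000e-03]]
```

>>> {"name": "drive_tool", "arguments": {"motion": [[[-0.98,0,-0.41],[0,0,0],-1],[[-0.98,0,-0.41],[0,0,0],-1],[[-0.98,0,-0.41],[0,0,0],-1],[[-0.98,0,-0.41],[0,0,0],-1],[[-0.98,0,-0.41],[0,0,0],-1],[[-0.98,0,-0.41],[0,0,0],-1],[[-0.98,0,-0.41],[0,0,0],-1],[[0,0,0],[0,-1,0],-1],[[0,0,0],[0,-1,0],-1],[[0,0,0],[0,-0.3,0],-1],[[0,0,0],[0,0,0],-1]]}}

```text
time: 7.35
tool_pos: [0.4432, 0.009, 0.1362]
tool_rot: [-0.521, 0.522, -0.479, 0.477]
contact_force: [-0.1, 0.0, -0.5]
gripper_width: 1.001
```

```bash
cat > wl.py <<'E'
import sys
from h import *
# wrist look: heat sink and board outline near the TCP, in tool axes
f=grab('wrist')
if len(sys.argv)>1: save(f,sys.argv[1])
c=cloud(f);s=manip.state();p=s['tool_pos'];T=Tm(p,s['tool_rot'])
zb=float(sys.argv[2]) if len(sys.argv)>2 else 0.
B,G,Rr=[f['img'][...,i].astype(int) for i in range(3)]
Z=c[...,2]-zb;near=np.hypot(c[...,0]-p[0],c[...,1]-p[1])<.09
bm=((B>Rr+25)&(Z<.012)&near).astype(np.uint8)
bm=cv2.morphologyEx(cv2.morphologyEx(bm,2,np.ones((3,3))),3,np.ones((3,3)))
P=c[bm>0]
cx,cy=P[:,:2].mean(0)
rc=cv2.minAreaRect((onplane(f,np.argwhere(bm>0)[:,::-1],zb+.003)[:,:2]*1000).astype(np.float32))
def ax(rc):
    a=rc[2] if rc[1][0]>=rc[1][1] else rc[2]+90
    return (a+90)%180-90
print('board',np.round(rc[0],1),np.round(rc[1],1),'heading',round(ax(rc),2),'zmed',np.median(P[:,2]).round(4))
k=(Z>.026)&(Z<.042)&near
n,l,st,ce=cv2.connectedComponentsWithStats(cv2.morphologyEx(k.astype(np.uint8),3,np.ones((7,7))))
for i in range(1,n):
    if st[i,4]<300: continue
    Q=c[(l==i)&k];r2=cv2.minAreaRect((Q[:,:2]*1000).astype(np.float32))
    print('sink',np.round(r2[0],1),np.round(r2[1],1),'heading',round(ax(r2),2),'ztop',np.median(Q[:,2]).round(4))
E
python3 wl.py w2; python3 go.py
```

```text
board [443.2  39.7] [ 98.1 116.7] heading -88.61 zmed 0.0023
sink [444.1   8.9] [40.4 21.4] heading 5.35 ztop 0.0321
t 7.4 pos [0.4433 0.0089 0.1365] head 4.94 F [ 0.4 -1.   0.8] w 0.999
```

View pics/w2.png

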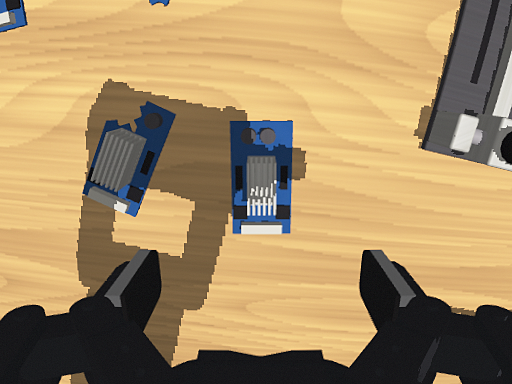

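The wrist view shows the sound board at (262,178), centred between the fingers and square to them. The board with a missing corner is at (128,160). I'll grip the sound board.

>>> {"name": "drive_tool", "arguments": {"motion": [[[0,1,0.03],[0,0,0],-1],[[0,1,0],[0,0,0],-1],[[0,1,0],[0,0,0],-1],[[0,1,0],[0,0,0],-1],[[0,0.9,0],[0,0,0],-1],[[0,0,0],[0,0,0],1],[[0,0,0],[0,0,0],1],[[0,0,0],[0,0,0],1],[[0,0,0],[0,0,0],1],[[0,0,0],[0,0,0],1],[[0,0,0],[0,0,0],1],[[0,0,0],[0,0,0],1]]}}

```text
time: 8.6
tool_pos: [0.4462, 0.0088, 0.0168]
tool_rot: [0.522, -0.521, 0.477, -0.478]
contact_force: [-0.4, -0.2, 6.1]
gripper_width: 0.24
```

>>> {"name": "drive_tool", "arguments": {"motion": [[[0,-0.5,0],[0,0,0],1],[[0,-1,0],[0,0,0],1],[[0,-1,0],[0,0,0],1],[[0,-0.5,0],[0,0,0],1]]}}

```text
time: 9.0
tool_pos: [0.4456, 0.0089, 0.0926]
tool_rot: [0.522, -0.521, 0.477, -0.479]
contact_force: [-0.1, 0.6, -0.9]
gripper_width: 0.238
```

```bash
cat > hp.py <<'E'
import sys,subprocess,numpy as np
# hp.py hx hy(mm, holder) z heading_offset -> go.py in world
X=np.array([.9938,-.1115]);Y=np.array([.1115,.9938]);O=np.array([.6120,-.4369])
hx,hy,z=[float(v)/1000 for v in sys.argv[1:4]];p=O+hx*X+hy*Y
subprocess.run(['python3','go.py',*map(str,p),str(z),'-6.4'])
E
python3 hp.py -50 26 75
```

```text
t 9.0 pos [0.4456 0.0089 0.0926] head 5.03 F [-0.1  0.6 -0.9] w 0.238
shift [16.93  0.73  3.31] rows 17 each [0.996 0.043 0.195] turn [-0.04  2.29  0.  ]
```

>>> {"name": "drive_tool", "arguments": {"motion": [[[0.8,-0.6,0.2],[0,0,0],1],[[1,-0.6,0.2],[0,0,0],1],[[1,-0.4,0.2],[0,0,0],1],[[1,0,0.2],[0,0,0],1],[[1,0,0.2],[0,0,0],1],[[1,0,0.2],[0,0,0],1],[[1,0,0.2],[0,0,0],1],[[1,0,0.2],[0,0,0],1],[[1,0,0.2],[0,0,0],1],[[1,0,0.2],[0,0,0],1],[[1,0,0.2],[0,0,0],1],[[1,0,0.2],[0,0,0],1]]}}

```text
time: 10.2
tool_pos: [0.53, -0.2802, 0.1294]
tool_rot: [-0.521, 0.521, -0.478, 0.477]
contact_force: [-0.6, -0.9, -2.3]
gripper_width: 0.239
```

>>> {"name": "drive_tool", "arguments": {"motion": [[[1,0.3,0.2],[0,0,0],1],[[1,0.4,0.2],[0,0,0],1],[[1,0.4,0.2],[0,0,0],1],[[1,0.4,0.2],[0,0,0],1],[[1,0.4,0.2],[0,0,0],1],[[0,0,0],[0,1,0],1],[[0,0,0],[0,1,0],1],[[0,0,0],[0,0.3,0],1],[[0,0,0],[0,0,0],1]]}}

```text
time: 11.1
tool_pos: [0.5659, -0.4016, 0.0821]
tool_rot: [0.471, -0.471, 0.528, -0.527]
contact_force: [0.4, 0.1, -1.5]
gripper_width: 0.243
```

```bash
python3 hp.py -49 26.5 33
python3 - <<'E'
from h import *
save(grab('wrist'),'w3')
E
```

```text
t 11.1 pos [ 0.5659 -0.4016  0.0821] head -6.41 F [ 0.4  0.1 -1.5] w 0.243
shift [0.14 1.96 0.03] rows 2 each [0.07  0.982 0.017] turn [ 0.01 -0.   -0.01]
```

View pics/w3.png

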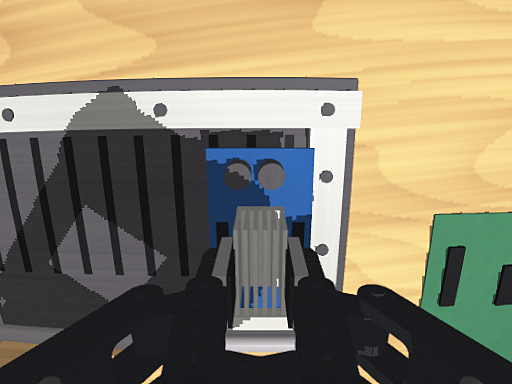

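The held board is level and square: its front edge is at row 149, columns 207 to 314. The fence face is at about row 130 and the end stop's edge is at about column 310. Next I'll find the board's front edge and sides in the holder frame.

```bash
cat > held.py <<'E'
from h import *
# front edge of the held board in holder axes (mm), from blue pixels at board-top height
X=np.array([.9938,-.1115]);Y=np.array([.1115,.9938]);O=np.array([.6120,-.4369])
s=manip.state();f=grab('wrist');c=cloud(f);p=s['tool_pos']
B,G,Rr=[f['img'][...,i].astype(int) for i in range(3)]
m=(B>Rr+25)&(B>40);m[:, :180]=0;m[:,340:]=0;m[:100]=0
n,l,st,ce=cv2.connectedComponentsWithStats(m.astype(np.uint8));i=1+np.argmax(st[1:,4]);m=l==i
q=c[m];zb=np.median(q[:,2]);print('board top z',zb.round(4),'tcp - top',(p[2]-zb).round(4))
F=[(u,np.argmax(m[:,u])-.5) for u in range(215,306,5) if m[:,u].any()]
h=onplane(f,F,zb)[:,:2]-O;h=np.c_[h@X,h@Y]*1000
a=np.polyfit(h[:,1],h[:,0],1);print('front x',np.median(h[:,0]).round(1),'tilt deg',np.degrees(np.arctan(a[0])).round(2))
r=[v for v in range(155,210,4)]
for nm,uu in(('left',[(np.argmax(m[v])-.5,v) for v in r]),('right',[(511-np.argmax(m[v][::-1])+.5,v) for v in r])):
    h=onplane(f,uu,zb)[:,:2]-O;print(nm,'y',np.median(h@Y*1000).round(1))
t=p[:2]-O;print('tcp hx,hy',(t@X*1000).round(1),(t@Y*1000).round(1))
E
python3 held.py
```

```text
board top z 0.0676 tcp - top 0.0147
front x -3.7 tilt deg -0.0
left y 55.2
right y 5.1
tcp hx,hy -49.7 30.0
```

>>> {"name": "drive_tool", "arguments": {"motion": [[[0.14,0.6,0.08],[0,0,0],1],[[0,0.6,0],[0,0,0],1],[[0,0.6,0],[0,0,0],1],[[0,0.4,0],[0,0,0],1],[[0,0,0],[0,0,0],1]]}}

```text
time: 11.7
tool_pos: [0.5671, -0.405, 0.0256]
tool_rot: [0.471, -0.471, 0.528, -0.526]
contact_force: [0.1, -0.9, -2.1]
gripper_width: 0.24
```

>>> {"name": "drive_tool", "arguments": {"motion": [[[0,0,0.04],[0,0,0],1],[[0,0,0.04],[0,0,0],1],[[0.04,0,0],[0,0,0],1],[[0,0,0],[0,0,0],1]]}}

```text
time: 12.1
tool_pos: [0.5695, -0.4068, 0.0274]
tool_rot: [0.471, -0.471, 0.528, -0.527]
contact_force: [-1.4, 0.2, -1.7]
gripper_width: 0.238
```

```bash
python3 held.py; python3 go.py
```

```text
board top z 0.0133 tcp - top 0.0141
front x -0.1 tilt deg 0.12
left y 50.4
right y 0.2
tcp hx,hy -45.6 25.2
t 12.15 pos [ 0.5695 -0.4068  0.0274] head -6.47 F [-1.1 -0.1 -3. ] w 0.241
```

>>> {"name": "drive_tool", "arguments": {"motion": [[[0,0.06,0.03],[0,0,0],1],[[0,0.03,0],[0,0,0],1],[[0,0,0],[0,0,0],0.2],[[0,0,0],[0,0,0],0.2],[[0,0,0],[0,0,0],0.2],[[0,-0.5,0],[0,0,0],0.2],[[0,-1,0],[0,0,0],0],[[0,-1,0],[0,0,0],-1],[[0,-1,0],[0,0,0],-1],[[0,0,0],[0,0,0],-1]]}}

```text
time: 13.15
tool_pos: [0.5732, -0.4092, 0.1197]
tool_rot: [-0.472, 0.471, -0.524, 0.531]
contact_force: [-0.3, -0.4, 0.5]
gripper_width: 0.979
```

```bash
cat > placed.py <<'E'
from h import *
X=np.array([.9938,-.1115]);Y=np.array([.1115,.9938]);O=np.array([.6120,-.4369])
f=grab('wrist');c=cloud(f)
k=(c[...,2]>.034)&(c[...,2]<.046);d=c[...,:2]-O;hx=d@X;hy=d@Y
k&=(hx>-.09)&(hx<0)&(hy>0)&(hy<.21)
n,l,st,ce=cv2.connectedComponentsWithStats(cv2.morphologyEx(k.astype(np.uint8),3,np.ones((7,7))))
for i in range(1,n):
    if st[i,4]<300: continue
    q=k&(l==i);rc=cv2.minAreaRect((np.c_[hx[q],hy[q]]*1000).astype(np.float32))
    print('sink holder mm',np.round(rc[0],1),np.round(rc[1],1),round(rc[2],2),'z',np.median(c[q][:,2]).round(4))
E
python3 placed.py; python3 go.py 0.5963 0.2387 0.14 11.5; python3 m2.py | grep -v B
```

```text
sink holder mm [-47.4  25.3] [40.4 21.6] 0.23 z 0.0401
t 13.2 pos [ 0.5721 -0.4083  0.1169] head -6.46 F [-0.5 -0.1 -0.3] w 0.997
shift [-25.82  -1.03  -1.95] rows 26 each [-0.993 -0.04  -0.075] turn [-0.06 -3.59  0.05]
[163. 129.] [712.8 267.7] [ 9.2 34.1] 10.0 0.0287
[222. 170.] [602.3 104.4] [22.1 39.6] 65.3 0.0308
[172. 171.] [596.3 239. ] [39.7 21.8] 12.6 0.0313
[129. 174.] [587.6 353.6] [39.6 21.9] 6.6 0.0305
[215. 225.] [455.4 120.7] [21.6 39.7] 69.5 0.0312
[125. 240.] [412.4 357.4] [132.4   2.5] 39.5 0.0333
```

Board 1 is placed: its sink centre is at holder (-47.4, 25.3) and it sits square. Next is the second sound board.

>>> {"name": "drive_tool", "arguments": {"motion": [[[-1,-0.1,-0.08],[0,0,0],-1],[[-1,-0.1,-0.08],[0,0,0],-1],[[-1,-0.1,-0.08],[0,0,0],-1],[[-1,-0.1,-0.08],[0,0,0],-1],[[-1,-0.1,-0.08],[0,0,0],-1],[[-1,-0.1,-0.08],[0,0,0],-1],[[-1,-0.1,-0.08],[0,0,0],-1],[[-1,-0.1,-0.08],[0,0,0],-1],[[-1,-0.1,-0.08],[0,0,0],-1],[[-1,-0.1,-0.08],[0,0,0],-1],[[-1,0,-0.08],[0,0,0],-1],[[-1,0,-0.08],[0,0,0],-1]]}}

```text
time: 14.45
tool_pos: [0.5793, -0.1048, 0.1361]
tool_rot: [0.471, -0.471, 0.528, -0.527]
contact_force: [0.5, -0.1, 0.4]
gripper_width: 1.001
```

>>> {"name": "drive_tool", "arguments": {"motion": [[[-1,0,-0.08],[0,0,0],-1],[[-1,0,-0.08],[0,0,0],-1],[[-1,0,-0.08],[0,0,0],-1],[[-1,0,-0.08],[0,0,0],-1],[[-1,0,-0.08],[0,0,0],-1],[[-1,0,-0.08],[0,0,0],-1],[[-1,0,-0.08],[0,0,0],-1],[[-1,0,-0.08],[0,0,0],-1],[[-1,0,-0.07],[0,0,0],-1],[[-1,0,-0.07],[0,0,0],-1],[[-1,0,-0.07],[0,0,0],-1],[[-1,0,-0.07],[0,0,0],-1]]}}

```text
time: 15.65
tool_pos: [0.5901, 0.1954, 0.1358]
tool_rot: [0.47, -0.472, 0.528, -0.527]
contact_force: [0.5, -0.3, 0.2]
gripper_width: 0.998
```

>>> {"name": "drive_tool", "arguments": {"motion": [[[-1,0,-0.05],[0,0,0],-1],[[-0.82,0,0],[0,0,0],-1],[[0,0,0],[0,-1,0],-1],[[0,0,0],[0,-1,0],-1],[[0,0,0],[0,-1,0],-1],[[0,0,0],[0,-0.6,0],-1],[[0,0,0],[0,0,0],-1]]}}

```text
time: 16.35
tool_pos: [0.5941, 0.2397, 0.1359]
tool_rot: [-0.547, 0.549, -0.448, 0.447]
contact_force: [-0.5, -0.1, -0.1]
gripper_width: 1.004
```

```bash
python3 wl.py | tail -2; S=$(python3 wl.py w4 | grep sink | tail -1 | tr -d '[],a-z' ); echo $S; set -- $S; python3 - $1 $2 $5 <<'E'
import sys,subprocess
x,y,h=map(float,sys.argv[1:4]);subprocess.run(['python3','go.py',str(x/1000),str(y/1000),'0.0165',str(h)])
E
```

```text
board [597.  240.2] [95.2 49.4] heading 12.31 zmed 0.0024
sink [596.6 240.8] [40.4 21.3] heading 11.93 ztop 0.0321
596.7 240.7 40.3 21.3 12.22 0.0321
t 16.45 pos [0.5945 0.2397 0.1365] head 11.46 F [ 0.3  0.3 -0.1] w 0.999
shift [-0.02  4.8   0.11] rows 5 each [-0.004  0.96   0.021] turn [ 0.02 -0.15  0.  ]
```

>>> {"name": "drive_tool", "arguments": {"motion": [[[0,1,0.1],[0,-0.15,0],-1],[[0,1,0],[0,0,0],-1],[[0,1,0],[0,0,0],-1],[[0,1,0],[0,0,0],-1],[[0,0.75,0],[0,0,0],-1],[[0,0,0],[0,0,0],1],[[0,0,0],[0,0,0],1],[[0,0,0],[0,0,0],1],[[0,0,0],[0,0,0],1],[[0,0,0],[0,0,0],1],[[0,0,0],[0,0,0],1],[[0,0,0],[0,0,0],1]]}}

```text
time: 17.65
tool_pos: [0.599, 0.2408, 0.021]
tool_rot: [0.552, -0.55, 0.443, -0.444]
contact_force: [-0.6, -0.8, 6.7]
gripper_width: 0.235
```

>>> {"name": "drive_tool", "arguments": {"motion": [[[0,-0.5,0],[0,0,0],1],[[0,-1,0],[0,0,0],1],[[0,-1,0],[0,0,0],1],[[0,-1,0],[0,0,0],1],[[0,-0.7,0],[0,0,0],1]]}}

```text
time: 18.15
tool_pos: [0.598, 0.2405, 0.1263]
tool_rot: [0.551, -0.55, 0.443, -0.444]
contact_force: [-0.6, -0.2, -0.5]
gripper_width: 0.241
```

```bash
python3 hp.py -50 80 82
```

```text
t 18.15 pos [0.598  0.2405 0.1263] head 12.28 F [-0.6 -0.2 -0.5] w 0.241
shift [22.92  1.76 -6.09] rows 23 each [ 0.997  0.077 -0.265] turn [-0.02  3.74 -0.  ]
```

>>> {"name": "drive_tool", "arguments": {"motion": [[[0.9,0,-0.26],[0,0,0],1],[[1,0,-0.26],[0,0,0],1],[[1,0,-0.26],[0,0,0],1],[[1,0,-0.26],[0,0,0],1],[[1,0,-0.26],[0,0,0],1],[[1,0,-0.26],[0,0,0],1],[[1,0,-0.26],[0,0,0],1],[[1,0,-0.26],[0,0,0],1],[[1,0,-0.26],[0,0,0],1],[[1,0,-0.26],[0,0,0],1],[[1,0,-0.26],[0,0,0],1],[[1,0,-0.26],[0,0,0],1]]}}

```text
time: 19.35
tool_pos: [0.584, -0.0678, 0.1239]
tool_rot: [-0.55, 0.551, -0.444, 0.443]
contact_force: [1.2, -0.1, -0.9]
gripper_width: 0.237
```

>>> {"name": "drive_tool", "arguments": {"motion": [[[1,0,-0.27],[0,0,0],1],[[1,0,-0.27],[0,0,0],1],[[1,0,-0.27],[0,0,0],1],[[1,0,-0.27],[0,0,0],1],[[1,0,-0.27],[0,0,0],1],[[1,0,-0.27],[0,0,0],1],[[1,0.3,-0.27],[0,0,0],1],[[1,0.4,-0.27],[0,0,0],1],[[1,0.4,-0.27],[0,0,0],1],[[1,0.4,-0.27],[0,0,0],1],[[1,0.3,-0.27],[0,0,0],1],[[0,0,0],[0,1,0],1]]}}

```text
time: 20.55
tool_pos: [0.569, -0.3537, 0.0773]
tool_rot: [-0.529, 0.53, -0.469, 0.468]
contact_force: [1.1, 1.8, -1.0]
gripper_width: 0.236
```

>>> {"name": "drive_tool", "arguments": {"motion": [[[0,0,0],[0,1,0],1],[[0,0,0],[0,1,0],1],[[0,0,0],[0,0.74,0],1],[[0,0,0],[0,0,0],1]]}}

```text
time: 20.95
tool_pos: [0.5702, -0.3511, 0.0787]
tool_rot: [0.471, -0.471, 0.528, -0.527]
contact_force: [0.7, 0.4, -1.5]
gripper_width: 0.237
```

```bash
python3 go.py; python3 held.py; python3 placed.py
```

```text
t 20.95 pos [ 0.5702 -0.3511  0.0787] head -6.42 F [ 0.7  0.4 -1.5] w 0.237
board top z 0.0596 tcp - top 0.0192
front x -5.4 tilt deg 0.03
left y 105.8
right y 46.4
tcp hx,hy -51.1 80.6
sink holder mm [-47.9  25.1] [40.4 22.3] 0.07 z 0.0395
```

>>> {"name": "drive_tool", "arguments": {"motion": [[[0.17,0.5,0.15],[0,0,0],1],[[0,0.5,0],[0,0,0],1],[[0,0.5,0],[0,0,0],1],[[0,0.4,0],[0,0,0],1],[[0,0,0],[0,0,0],1],[[0,0,0.04],[0,0,0],1],[[0.03,0,0.02],[0,0,0],1],[[0,0,0],[0,0,0],1]]}}

```text
time: 21.85
tool_pos: [0.5754, -0.357, 0.0318]
tool_rot: [-0.471, 0.471, -0.527, 0.527]
contact_force: [-0.3, -0.6, -1.7]
gripper_width: 0.241
```

```bash
python3 go.py; python3 held.py; python3 placed.py;python3 - <<'E'
from h import *
save(grab('wrist'),'w5')
E
```

```text
t 21.85 pos [ 0.5754 -0.357   0.0318] head -6.41 F [-0.3 -0.6 -1.7] w 0.241
board top z 0.0133 tcp - top 0.0185
front x 0.0 tilt deg -0.03
left y 100.5
right y 37.4
tcp hx,hy -45.3 75.3
sink holder mm [-47.6  75.3] [41.  47.2] 0.28 z 0.0433
sink holder mm [-46.3  25.3] [22.8 38.4] 89.25 z 0.0394
```

View pics/w5.png

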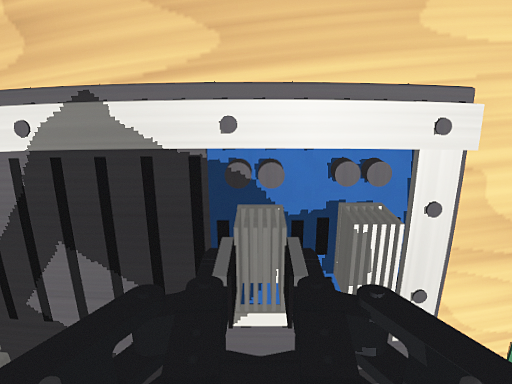

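Board 2 is flush with the fence and against board 1, with no visible gap (both front edges at row 150). I'll lower and release it, then fetch the third.

>>> {"name": "drive_tool", "arguments": {"motion": [[[0,0.06,0.02],[0,0,0],1],[[0,0.03,0],[0,0,0],1],[[0,0,0],[0,0,0],0.25],[[0,0,0],[0,0,0],0.25],[[0,0,0],[0,0,0],0.25],[[0,-0.5,0],[0,0,0],0.25],[[0,-1,0],[0,0,0],0.2],[[0,-1,0],[0,0,0],-1],[[0,-1,0],[0,0,0],-1],[[0,-0.7,0],[0,0,0],-1],[[0,0,0],[0,0,0],-1]]}}

```text
time: 23.1
tool_pos: [0.5777, -0.3584, 0.1391]
tool_rot: [-0.472, 0.471, -0.525, 0.53]
contact_force: [0.2, -0.8, 0.2]
gripper_width: 1.004
```

```bash
python3 placed.py; python3 m2.py | grep -v B;  python3 go.py 0.5887 0.3538 0.14 7
```

```text
sink holder mm [-47.1  75.7] [21.4 40. ] 89.43 z 0.0401
sink holder mm [-47.9  25.2] [22.2 39.8] 89.92 z 0.0397
[163. 128.] [714.  271.5] [35.9  8.5] 89.8 0.0287
[222. 170.] [602.2 104.4] [22.1 39.1] 65.7 0.0315
[129. 174.] [587.5 353.9] [40.2 23. ] 7.1 0.0308
[215. 224.] [455.2 120.8] [21.7 39.7] 68.4 0.0314
[125. 239.] [411.8 358.4] [132.7   5.1] 40.1 0.034
t 23.2 pos [ 0.5758 -0.357   0.1344] head -6.42 F [0.6 1.3 0.2] w 1.002
shift [-28.31  -0.23  -2.67] rows 29 each [-0.976 -0.008 -0.092] turn [-0.   -2.68  0.  ]
```

>>> {"name": "drive_tool", "arguments": {"motion": [[[-1,0,-0.1],[0,0,0],-1],[[-1,0,-0.1],[0,0,0],-1],[[-1,0,-0.1],[0,0,0],-1],[[-1,0,-0.1],[0,0,0],-1],[[-1,0,-0.1],[0,0,0],-1],[[-1,0,-0.1],[0,0,0],-1],[[-1,0,-0.1],[0,0,0],-1],[[-1,0,-0.1],[0,0,0],-1],[[-1,0,-0.1],[0,0,0],-1],[[-1,0,-0.1],[0,0,0],-1],[[-1,0,-0.1],[0,0,0],-1],[[-1,0,-0.1],[0,0,0],-1]]}}

```text
time: 24.4
tool_pos: [0.5781, -0.0542, 0.1319]
tool_rot: [0.47, -0.472, 0.528, -0.526]
contact_force: [0.2, -0.5, -0.8]
gripper_width: 1.001
```

>>> {"name": "drive_tool", "arguments": {"motion": [[[-1,0,-0.1],[0,0,0],-1],[[-1,0,-0.1],[0,0,0],-1],[[-1,0,-0.1],[0,0,0],-1],[[-1,0,-0.1],[0,0,0],-1],[[-1,0,-0.1],[0,0,0],-1],[[-1,0,-0.1],[0,0,0],-1],[[-1,0,-0.1],[0,0,0],-1],[[-1,0,-0.1],[0,0,0],-1],[[-1,0,-0.1],[0,0,0],-1],[[-1,0,-0.1],[0,0,0],-1],[[-1,0,-0.1],[0,0,0],-1],[[-1,0,-0.1],[0,0,0],-1]]}}

```text
time: 25.6
tool_pos: [0.5818, 0.2466, 0.1317]
tool_rot: [0.47, -0.473, 0.528, -0.527]
contact_force: [0.5, -0.3, -0.3]
gripper_width: 0.997
```

>>> {"name": "drive_tool", "arguments": {"motion": [[[-1,0,-0.1],[0,0,0],-1],[[-1,0,-0.1],[0,0,0],-1],[[-1,0,0],[0,0,0],-1],[[-1,0,0],[0,0,0],-1],[[-0.3,0,0],[0,0,0],-1],[[0,0,0],[0,-1,0],-1],[[0,0,0],[0,-1,0],-1],[[0,0,0],[0,-0.7,0],-1],[[0,0,0],[0,0,0],-1]]}}

```text
time: 26.5
tool_pos: [0.5896, 0.3524, 0.1326]
tool_rot: [-0.529, 0.531, -0.469, 0.468]
contact_force: [0.4, -0.6, 0.0]
gripper_width: 1.002
```

```bash
cat > pick.sh <<'E'
python3 wl.py | tee /tmp/o; S=$(grep sink /tmp/o | tail -1 | tr -d '[],a-z' ); set -- $S; python3 - $1 $2 $5 $F <<'P'
import sys,subprocess
x,y,h=map(float,sys.argv[1:4]); h+=180 if len(sys.argv)>4 else 0
subprocess.run(['python3','go.py',str(x/1000),str(y/1000),'0.018',str(h)])
P
E
bash pick.sh
```

```text
board [588.  353.1] [95.5 49.6] heading 7.35 zmed 0.0023
sink [587.9 353.5] [40.6 21.5] heading 7.42 ztop 0.0321
t 26.55 pos [0.5897 0.3525 0.1328] head 6.99 F [-1.2  0.7  0.3] w 1.001
shift [-0.05  4.59 -0.05] rows 5 each [-0.011  0.919 -0.011] turn [ 0.03 -0.09  0.01]
```

>>> {"name": "drive_tool", "arguments": {"motion": [[[-0.05,1,-0.07],[0,-0.08,0],-1],[[0,1,0],[0,0,0],-1],[[0,1,0],[0,0,0],-1],[[0,1,0],[0,0,0],-1],[[0,0.57,0],[0,0,0],-1],[[0,0,0],[0,0,0],1],[[0,0,0],[0,0,0],1],[[0,0,0],[0,0,0],1],[[0,0,0],[0,0,0],1],[[0,0,0],[0,0,0],1],[[0,0,0],[0,0,0],1],[[0,0,0],[0,0,0],1]]}}

```text
time: 27.75
tool_pos: [0.5897, 0.355, 0.0221]
tool_rot: [0.533, -0.531, 0.466, -0.467]
contact_force: [-0.6, 0.3, 5.5]
gripper_width: 0.238
```

>>> {"name": "drive_tool", "arguments": {"motion": [[[0,-0.5,0],[0,0,0],1],[[0,-1,0],[0,0,0],1],[[0,-1,0],[0,0,0],1],[[0,-1,0],[0,0,0],1],[[0,-0.7,0],[0,0,0],1]]}}

```text
time: 28.25
tool_pos: [0.5886, 0.3545, 0.1271]
tool_rot: [0.532, -0.531, 0.466, -0.466]
contact_force: [-0.3, -1.1, -2.0]
gripper_width: 0.238
```

```bash
python3 hp.py -50 130 82
```

```text
t 28.25 pos [0.5886 0.3545 0.1271] head 7.48 F [-0.3 -1.1 -2. ] w 0.238
shift [25.98  1.79 -3.89] rows 26 each [ 0.999  0.069 -0.15 ] turn [-0.01  2.78 -0.01]
```

>>> {"name": "drive_tool", "arguments": {"motion": [[[1,0,-0.15],[0,0,0],1],[[1,0,-0.15],[0,0,0],1],[[1,0,-0.15],[0,0,0],1],[[1,0,-0.15],[0,0,0],1],[[1,0,-0.15],[0,0,0],1],[[1,0,-0.15],[0,0,0],1],[[1,0,-0.15],[0,0,0],1],[[1,0,-0.15],[0,0,0],1],[[1,0,-0.15],[0,0,0],1],[[1,0,-0.15],[0,0,0],1],[[1,0,-0.15],[0,0,0],1],[[1,0,-0.15],[0,0,0],1]]}}

```text
time: 29.45
tool_pos: [0.5821, 0.0501, 0.1247]
tool_rot: [-0.531, 0.532, -0.467, 0.466]
contact_force: [0.1, -0.1, -2.4]
gripper_width: 0.235
```

>>> {"name": "drive_tool", "arguments": {"motion": [[[1,0,-0.15],[0,0,0],1],[[1,0,-0.15],[0,0,0],1],[[1,0,-0.15],[0,0,0],1],[[1,0,-0.15],[0,0,0],1],[[1,0,-0.15],[0,0,0],1],[[1,0,-0.15],[0,0,0],1],[[1,0,-0.15],[0,0,0],1],[[1,0,-0.15],[0,0,0],1],[[1,0,-0.15],[0,0,0],1],[[1,0.4,-0.15],[0,0,0],1],[[1,0.4,-0.15],[0,0,0],1],[[1,0.4,-0.15],[0,0,0],1]]}}

```text
time: 30.65
tool_pos: [0.5768, -0.253, 0.0945]
tool_rot: [-0.532, 0.532, -0.467, 0.466]
contact_force: [-0.1, 0.1, -1.7]
gripper_width: 0.235
```

>>> {"name": "drive_tool", "arguments": {"motion": [[[1,0.4,-0.15],[0,0,0],1],[[1,0.2,-0.15],[0,0,0],1],[[0,0,0],[0,1,0],1],[[0,0,0],[0,1,0],1],[[0,0,0],[0,0.78,0],1],[[0,0,0],[0,0,0],1]]}}

```text
time: 31.25
tool_pos: [0.5759, -0.3026, 0.0796]
tool_rot: [0.471, -0.471, 0.528, -0.527]
contact_force: [-0.3, -0.3, -1.9]
gripper_width: 0.235
```

```bash
python3 go.py; python3 held.py; python3 placed.py
```

```text
t 31.25 pos [ 0.5759 -0.3026  0.0796] head -6.42 F [-0.3 -0.3 -1.9] w 0.235
board top z 0.0592 tcp - top 0.0204
front x -4.9 tilt deg 0.03
left y 154.7
right y 96.3
tcp hx,hy -50.9 129.5
sink holder mm [-48.1  75.6] [22.2 40.9] 89.88 z 0.0396
sink holder mm [-48.   25.1] [23.5 40.5] 89.8 z 0.0395
```

>>> {"name": "drive_tool", "arguments": {"motion": [[[0.13,0.5,0.14],[0,0,0],1],[[0,0.5,0],[0,0,0],1],[[0,0.5,0],[0,0,0],1],[[0,0.4,0],[0,0,0],1],[[0,0,0],[0,0,0],1],[[0,0,0.04],[0,0,0],1],[[0.02,0,0.02],[0,0,0],1],[[0,0,0],[0,0,0],1]]}}

```text
time: 32.15
tool_pos: [0.5806, -0.3069, 0.0324]
tool_rot: [0.471, -0.471, 0.527, -0.527]
contact_force: [-0.5, -0.5, -1.9]
gripper_width: 0.231
```

```bash
python3 go.py; python3 held.py; python3 placed.py
```

```text
t 32.15 pos [ 0.5806 -0.3069  0.0324] head -6.41 F [-0.5 -0.5 -1.9] w 0.231
board top z 0.0127 tcp - top 0.0197
front x -0.0 tilt deg 0.05
left y 150.9
right y 87.5
tcp hx,hy -45.7 125.7
sink holder mm [-47.4 125.7] [44.  43.4] 45.91 z 0.043
sink holder mm [-46.5  75.7] [38.7 22.4] 0.02 z 0.0394
sink holder mm [-47.9  25.4] [23.6 41.7] 89.57 z 0.0396
```

>>> {"name": "drive_tool", "arguments": {"motion": [[[0,0.06,0.02],[0,0,0],1],[[0,0.03,0],[0,0,0],1],[[0,0,0],[0,0,0],0.25],[[0,0,0],[0,0,0],0.25],[[0,0,0],[0,0,0],0.25],[[0,-0.5,0],[0,0,0],0.25],[[0,-1,0],[0,0,0],0.2],[[0,-1,0],[0,0,0],-1],[[0,-1,0],[0,0,0],-1],[[0,-0.7,0],[0,0,0],-1],[[0,0,0],[0,0,0],-1]]}}

```text
time: 33.35
tool_pos: [0.5835, -0.3085, 0.1401]
tool_rot: [-0.472, 0.471, -0.525, 0.53]
contact_force: [0.4, -0.3, 0.3]
gripper_width: 0.999
```

```bash
python3 placed.py; python3 m2.py;  python3 go.py 0.6022 0.1044 0.14 155
```

```text
sink holder mm [-47.3 125.9] [21.7 40.1] 89.5 z 0.0402
sink holder mm [-47.8  75.6] [40.1 22.3] 0.01 z 0.0397
sink holder mm [-48.   25.3] [40.6 22.1] 0.01 z 0.0394
[162. 129.] [713.6 270.6] [10.2 37.6] 2.6 0.0283
[222. 170.] [601.9 104.4] [21.9 39.8] 65.3 0.0305
[125. 240.] [412.3 357.2] [132.2   2.6] 39.4 0.0336
[205. 232.] [435.  147.6] [21.9 39.3] 75.5 0.0313
B [225. 167.] [614. 101.] [47. 68.] 66 2291.5587099883705
B [206. 233.] [436. 148.] [47. 93.] 75 2911.5755935857305
B [126. 240.] [411. 364.] [140.  11.] 39 925.163538126275
t 33.45 pos [ 0.5815 -0.3071  0.1355] head -6.42 F [0.7 0.3 0.1] w 0.996
shift [-16.45  -0.19  -1.02] rows 17 each [-0.968 -0.011 -0.06 ] turn [ 0.000e+00 -3.228e+01  1.000e-02]
```

All three sound boards are in place, at y of about 25, 76 and 126. The knock has already happened: the corner board moved to (435,148). Next is the short board.

>>> {"name": "drive_tool", "arguments": {"motion": [[[-0.97,0,-0.06],[0,0,0],-1],[[-0.97,0,-0.06],[0,0,0],-1],[[-0.97,0,-0.06],[0,0,0],-1],[[-0.97,0,-0.06],[0,0,0],-1],[[-0.97,0,-0.06],[0,0,0],-1],[[-0.97,0,-0.06],[0,0,0],-1],[[-0.97,0,-0.06],[0,0,0],-1],[[-0.97,0,-0.06],[0,0,0],-1],[[-0.97,0,-0.06],[0,0,0],-1],[[-0.97,0,-0.06],[0,0,0],-1],[[-0.97,0,-0.06],[0,0,0],-1],[[-0.97,0,-0.06],[0,0,0],-1]]}}

```text
time: 34.65
tool_pos: [0.5947, -0.0147, 0.1329]
tool_rot: [0.47, -0.472, 0.528, -0.526]
contact_force: [0.1, -0.4, -0.2]
gripper_width: 1.001
```

>>> {"name": "drive_tool", "arguments": {"motion": [[[-0.97,0,-0.06],[0,0,0],-1],[[-0.97,0,-0.06],[0,0,0],-1],[[-0.97,0,-0.06],[0,0,0],-1],[[-0.97,0,-0.06],[0,0,0],-1],[[-0.97,0,-0.06],[0,0,0],-1],[[0,0,0],[0,-1,0],-1],[[0,0,0],[0,-1,0],-1],[[0,0,0],[0,-1,0],-1],[[0,0,0],[0,-1,0],-1],[[0,0,0],[0,-1,0],-1],[[0,0,0],[0,-1,0],-1],[[0,0,0],[0,-1,0],-1]]}}

```text
time: 35.85
tool_pos: [0.6008, 0.1053, 0.1327]
tool_rot: [-0.608, 0.609, -0.361, 0.359]
contact_force: [-0.1, -0.8, 1.2]
gripper_width: 0.998
```

>>> {"name": "drive_tool", "arguments": {"motion": [[[0,0,0],[0,-1,0],-1],[[0,0,0],[0,-1,0],-1],[[0,0,0],[0,-1,0],-1],[[0,0,0],[0,-1,0],-1],[[0,0,0],[0,-1,0],-1],[[0,0,0],[0,-1,0],-1],[[0,0,0],[0,-1,0],-1],[[0,0,0],[0,-1,0],-1],[[0,0,0],[0,-1,0],-1],[[0,0,0],[0,-1,0],-1],[[0,0,0],[0,-1,0],-1],[[0,0,0],[0,-1,0],-1]]}}

```text
time: 37.05
tool_pos: [0.6008, 0.1053, 0.1327]
tool_rot: [-0.707, 0.707, -0.009, 0.006]
contact_force: [-0.1, 0.2, 0.5]
gripper_width: 1.001
```

>>> {"name": "drive_tool", "arguments": {"motion": [[[0,0,0],[0,-1,0],-1],[[0,0,0],[0,-1,0],-1],[[0,0,0],[0,-1,0],-1],[[0,0,0],[0,-1,0],-1],[[0,0,0],[0,-1,0],-1],[[0,0,0],[0,-1,0],-1],[[0,0,0],[0,-1,0],-1],[[0,0,0],[0,-1,0],-1],[[0,0,0],[0,-1,0],-1],[[0,0,0],[0,-1,0],-1],[[0,0,0],[0,-1,0],-1],[[0,0,0],[0,-1,0],-1]]}}

```text
time: 38.25
tool_pos: [0.6008, 0.1053, 0.1327]
tool_rot: [0.617, -0.615, -0.346, 0.348]
contact_force: [-1.0, -0.6, -0.7]
gripper_width: 1.001
```

>>> {"name": "drive_tool", "arguments": {"motion": [[[0,0,0],[0,-1,0],-1],[[0,0,0],[0,0,0],-1]]}}

```text
time: 38.45
tool_pos: [0.6009, 0.1053, 0.133]
tool_rot: [0.602, -0.6, -0.371, 0.374]
contact_force: [-0.0, -0.1, 0.1]
gripper_width: 0.998
```

```bash
F=1 bash pick.sh; python3 -c "
from h import *;print(manip.state()['joint_pos'].round(2))"
```

```text
board [612.  100.5] [49.1 73.8] heading -24.52 zmed 0.0023
sink [601.9 104.8] [21.6 40.9] heading -24.49 ztop 0.0322
t 38.5 pos [0.601  0.1053 0.1333] head 153.48 F [-0.6  0.8  0.3] w 0.999
shift [ 0.    4.61 -0.05] rows 5 each [ 0.001  0.922 -0.011] turn [-0.03 -0.41 -0.02]
[ 0.05  0.1   1.73  0.    1.31 -1.06]
```

>>> {"name": "drive_tool", "arguments": {"motion": [[[0,1,-0.05],[0,-0.4,0],-1],[[0,1,0],[0,0,0],-1],[[0,1,0],[0,0,0],-1],[[0,1,0],[0,0,0],-1],[[0,0.58,0],[0,0,0],-1],[[0,0,0],[0,0,0],1],[[0,0,0],[0,0,0],1],[[0,0,0],[0,0,0],1],[[0,0,0],[0,0,0],1],[[0,0,0],[0,0,0],1],[[0,0,0],[0,0,0],1],[[0,0,0],[0,0,0],1]]}}

```text
time: 39.7
tool_pos: [0.6047, 0.1049, 0.0227]
tool_rot: [-0.594, 0.595, 0.384, -0.382]
contact_force: [-1.0, -0.4, 6.1]
gripper_width: 0.236
```

>>> {"name": "drive_tool", "arguments": {"motion": [[[0,-0.5,0],[0,0,0],1],[[0,-1,0],[0,0,0],1],[[0,-1,0],[0,0,0],1],[[0,-1,0],[0,0,0],1],[[0,-0.8,0],[0,0,0],1]]}}

```text
time: 40.2
tool_pos: [0.6033, 0.1048, 0.1302]
tool_rot: [-0.594, 0.595, 0.383, -0.383]
contact_force: [-0.1, 0.4, -0.8]
gripper_width: 0.235
```

```bash
python3 go.py 0.441 0.471 0.125 129.2
```

```text
t 40.2 pos [0.6033 0.1048 0.1302] head 155.58 F [-0.1  0.4 -0.8] w 0.235
shift [10.65  0.2  11.97] rows 12 each [0.888 0.017 0.997] turn [0.01 5.28 0.01]
```

>>> {"name": "drive_tool", "arguments": {"motion": [[[0.89,0,1],[0,0,0],1],[[0.89,0,1],[0,0,0],1],[[0.89,0,1],[0,0,0],1],[[0.89,0,1],[0,0,0],1],[[0.89,0,1],[0,0,0],1],[[0.89,0,1],[0,0,0],1],[[0.89,0,1],[0,0,0],1],[[0.89,0,1],[0,0,0],1],[[0.89,0,1],[0,0,0],1],[[0.89,0,1],[0,0,0],1],[[0.89,0,1],[0,0,0],1],[[0.86,0,0.97],[0,0,0],1]]}}

```text
time: 41.4
tool_pos: [0.4398, 0.472, 0.1285]
tool_rot: [-0.594, 0.594, 0.383, -0.383]
contact_force: [1.1, 0.5, -0.9]
gripper_width: 0.232
```

>>> {"name": "drive_tool", "arguments": {"motion": [[[0,0,0],[0,1,0],1],[[0,0,0],[0,1,0],1],[[0,0,0],[0,1,0],1],[[0,0,0],[0,1,0],1],[[0,0,0],[0,1,0],1],[[0,0,0],[0,0.28,0],1],[[0,0,0],[0,0,0],1]]}}

```text
time: 42.1
tool_pos: [0.4407, 0.4708, 0.1284]
tool_rot: [-0.666, 0.666, 0.237, -0.238]
contact_force: [-0.5, 0.3, -0.1]
gripper_width: 0.237
```

```bash
python3 go.py 0.441 0.471 0.034 129.2;python3 - <<'E'
from h import *
save(grab('wrist'),'w6')
E
```

```text
t 42.1 pos [0.4407 0.4708 0.1284] head 129.24 F [-0.5  0.3 -0.1] w 0.237
shift [ 0.02  3.77 -0.  ] rows 4 each [ 0.004  0.944 -0.001] turn [ 0.    0.01 -0.  ]
```

View pics/w6.png

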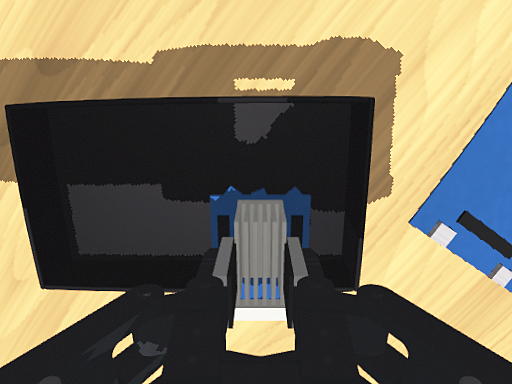

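The short board hangs square over the bin's right half (board columns 210 to 310, bin 40 to 370). I'll lower and release it.

>>> {"name": "drive_tool", "arguments": {"motion": [[[0,1,0],[0,0,0],1],[[0,1,0],[0,0,0],1],[[0,1,0],[0,0,0],1],[[0,0.8,0],[0,0,0],1],[[0,0,0],[0,0,0],0],[[0,0,0],[0,0,0],0],[[0,0,0],[0,0,0],0],[[0,0,0],[0,0,0],0],[[0,-1,0],[0,0,0],0],[[0,-1,0],[0,0,0],0],[[0,-1,0],[0,0,0],-1],[[0,-1,0],[0,0,0],-1]]}}

```text
time: 43.35
tool_pos: [0.4412, 0.4713, 0.1358]
tool_rot: [0.666, -0.666, -0.238, 0.236]
contact_force: [0.2, 0.7, 0.0]
gripper_width: 0.821
```

```bash
python3 m2.py;  python3 go.py 0.435 0.1476 0.14 165.5
```

```text
[162. 128.] [713.6 271.2] [39.3 11.5] 89.0 0.0285
[125. 239.] [412.5 357.4] [132.6   2.6] 39.5 0.0342
[205. 232.] [435.1 147.4] [21.9 39.6] 73.4 0.031
B [206. 233.] [436. 148.] [48. 92.] 75 2911.460478383582
B [126. 239.] [412. 365.] [142.  11.] 40 987.5763714374043
t 43.4 pos [0.4434 0.4732 0.1414] head 129.2 F [1.7 2.3 3.5] w 0.903
shift [-8.49 -0.03 -9.88] rows 10 each [-0.849 -0.003 -0.988] turn [ 0.03 -7.26  0.11]
```

>>> {"name": "drive_tool", "arguments": {"motion": [[[-0.85,0,-0.99],[0,0,0],-1],[[-0.85,0,-0.99],[0,0,0],-1],[[-0.85,0,-0.99],[0,0,0],-1],[[-0.85,0,-0.99],[0,0,0],-1],[[-0.85,0,-0.99],[0,0,0],-1],[[-0.85,0,-0.99],[0,0,0],-1],[[-0.85,0,-0.99],[0,0,0],-1],[[-0.85,0,-0.99],[0,0,0],-1],[[-0.85,0,-0.99],[0,0,0],-1],[[-0.8,0,-0.95],[0,0,0],-1],[[0,0,0],[0,0,0],-1]]}}

```text
time: 44.5
tool_pos: [0.4333, 0.144, 0.1342]
tool_rot: [-0.666, 0.667, 0.237, -0.235]
contact_force: [-0.7, -0.2, 0.5]
gripper_width: 0.999
```

>>> {"name": "drive_tool", "arguments": {"motion": [[[0,0,0],[0,-1,0],-1],[[0,0,0],[0,-1,0],-1],[[0,0,0],[0,-1,0],-1],[[0,0,0],[0,-1,0],-1],[[0,0,0],[0,-1,0],-1],[[0,0,0],[0,-1,0],-1],[[0,0,0],[0,-1,0],-1],[[0,0,0],[0,-0.2,0],-1],[[0,0,0],[0,0,0],-1]]}}

```text
time: 45.4
tool_pos: [0.4331, 0.1469, 0.1338]
tool_rot: [-0.56, 0.561, 0.432, -0.431]
contact_force: [0.3, 0.4, -0.1]
gripper_width: 0.998
```

```bash
F=1 bash pick.sh
```

```text
board [434.4 147.8] [49.5 95.5] heading -14.99 zmed 0.0023
sink [434.2 147.7] [21.6 40.5] heading -14.2 ztop 0.0322
t 45.45 pos [0.433  0.1468 0.1337] head 165.13 F [-0.3  0.6  0.3] w 1.004
shift [ 0.04  4.63 -0.03] rows 5 each [ 0.009  0.926 -0.007] turn [ 0.01 -0.13  0.01]
```

>>> {"name": "drive_tool", "arguments": {"motion": [[[0.04,1,0],[0,0,0],-1],[[0,1,0],[0,0,0],-1],[[0,1,0],[0,0,0],-1],[[0,1,0],[0,0,0],-1],[[0,0.6,0],[0,0,0],-1],[[0,0,0],[0,0,0],1],[[0,0,0],[0,0,0],1],[[0,0,0],[0,0,0],1],[[0,0,0],[0,0,0],1],[[0,0,0],[0,0,0],1],[[0,0,0],[0,0,0],1],[[0,0,0],[0,0,0],1]]}}

```text
time: 46.65
tool_pos: [0.4344, 0.1477, 0.0198]
tool_rot: [-0.56, 0.561, 0.432, -0.43]
contact_force: [-1.4, -1.0, 6.4]
gripper_width: 0.236
```

>>> {"name": "drive_tool", "arguments": {"motion": [[[0,-0.5,0],[0,0,0],1],[[0,-1,0],[0,0,0],1],[[0,-1,0],[0,0,0],1],[[0,-1,0],[0,0,0],1],[[0,-0.8,0],[0,0,0],1]]}}

```text
time: 47.15
tool_pos: [0.4331, 0.1474, 0.1277]
tool_rot: [-0.56, 0.561, 0.432, -0.431]
contact_force: [1.0, 0.6, -1.8]
gripper_width: 0.24
```

```bash
python3 go.py 0.3635 0.408 0.125 129.2
```

```text
t 47.15 pos [0.4331 0.1474 0.1277] head 165.18 F [ 1.   0.6 -1.8] w 0.24
shift [9.36 0.11 5.36] rows 10 each [0.936 0.011 0.536] turn [0.01 7.2  0.01]
```

>>> {"name": "drive_tool", "arguments": {"motion": [[[0.94,0,0.54],[0,0,0],1],[[0.94,0,0.54],[0,0,0],1],[[0.94,0,0.54],[0,0,0],1],[[0.94,0,0.54],[0,0,0],1],[[0.94,0,0.54],[0,0,0],1],[[0.94,0,0.54],[0,0,0],1],[[0.94,0,0.54],[0,0,0],1],[[0.94,0,0.54],[0,0,0],1],[[0.94,0,0.54],[0,0,0],1],[[0.9,0,0.5],[0,0,0],1],[[0,0,0],[0,0,0],1]]}}

```text
time: 48.25
tool_pos: [0.3624, 0.4098, 0.1262]
tool_rot: [0.56, -0.559, -0.432, 0.432]
contact_force: [-0.3, 0.5, -1.5]
gripper_width: 0.238
```

>>> {"name": "drive_tool", "arguments": {"motion": [[[0,0,0],[0,1,0],1],[[0,0,0],[0,1,0],1],[[0,0,0],[0,1,0],1],[[0,0,0],[0,1,0],1],[[0,0,0],[0,1,0],1],[[0,0,0],[0,1,0],1],[[0,0,0],[0,1,0],1],[[0,0,0],[0,0.2,0],1],[[0,0,0],[0,0,0],1]]}}

```text
time: 49.15
tool_pos: [0.3634, 0.4073, 0.1259]
tool_rot: [-0.666, 0.666, 0.237, -0.237]
contact_force: [0.8, -0.8, -0.5]
gripper_width: 0.238
```

```bash
python3 go.py 0.3635 0.408 0.034 129.2;python3 - <<'E'
from h import *
save(grab('wrist'),'w7')
E
```

```text
t 49.15 pos [0.3634 0.4073 0.1259] head 129.23 F [ 0.8 -0.8 -0.5] w 0.238
shift [0.02 3.67 0.02] rows 4 each [0.006 0.919 0.005] turn [ 0.    0.01 -0.  ]
```

View pics/w7.png

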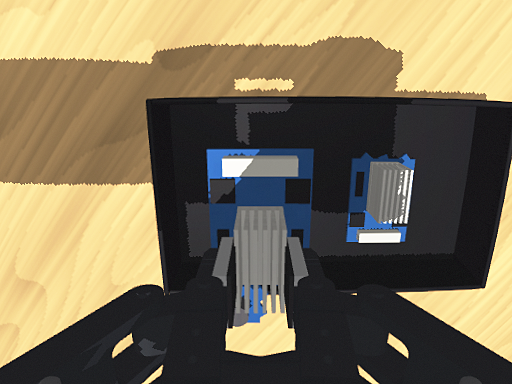

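The short board lies flat in the bin at (383,200). The corner board is over the free left half at (260,210). I'll lower and release it.

>>> {"name": "drive_tool", "arguments": {"motion": [[[0,1,0],[0,0,0],1],[[0,1,0],[0,0,0],1],[[0,1,0],[0,0,0],1],[[0,0.7,0],[0,0,0],1],[[0,0,0],[0,0,0],0.1],[[0,0,0],[0,0,0],0.1],[[0,0,0],[0,0,0],0.1],[[0,0,0],[0,0,0],0.1],[[0,-1,0],[0,0,0],0.1],[[0,-1,0],[0,0,0],0.1],[[0,-1,0],[0,0,0],-1],[[0,-1,0],[0,0,0],-1]]}}

```text
time: 50.4
tool_pos: [0.3637, 0.4082, 0.1355]
tool_rot: [0.666, -0.666, -0.238, 0.237]
contact_force: [0.6, -0.0, -0.4]
gripper_width: 0.779
```

```bash
python3 hp.py -145 252 140
python3 - <<'E'
from h import *
f=grab('wrist');save(f,'w8');c=cloud(f)
u=np.array([.775,.632]);v=np.array([-.632,.775]);d=c[...,:2]-[.4023,.4397];a=d@u;b=d@v;Z=c[...,2]
k=(Z>.02)&(np.abs(a)<.112)&(np.abs(b)<.06)&(Z<.06)
n,l,st,_=cv2.connectedComponentsWithStats(cv2.morphologyEx(k.astype(np.uint8),3,np.ones((7,7))))
for i in range(1,n):
    q=(l==i)&k
    if st[i,4]>300: print(a[q].mean(),b[q].mean(),np.median(Z[q]),Z[q].max())
print(manip.state()['joint_pos'].round(2))
E
```

```text
t 50.4 pos [0.3637 0.4082 0.1355] head 129.19 F [ 0.6 -0.  -0.4] w 0.779
shift [-10.52  -0.2  -21.28] rows 22 each [-0.478 -0.009 -0.967] turn [-3.000e-02  2.712e+01  1.000e-02]
0.043720229147864095 0.0026372172195781502 0.03478126219819694 0.03819616356030878
-0.05610649174189442 0.0008957311449458521 0.03609916060181566 0.038466853542676094
[ 0.71 -0.06  1.88  0.    1.31  0.02]
```

Both broken boards lie flat in the bin with their sinks topping out at about 36 mm. Now the jaw.

>>> {"name": "drive_tool", "arguments": {"motion": [[[-0.48,0,-0.97],[0,0,0],-1],[[-0.48,0,-0.97],[0,0,0],-1],[[-0.48,0,-0.97],[0,0,0],-1],[[-0.48,0,-0.97],[0,0,0],-1],[[-0.48,0,-0.97],[0,0,0],-1],[[-0.48,0,-0.97],[0,0,0],-1],[[-0.48,0,-0.97],[0,0,0],-1],[[-0.48,0,-0.97],[0,0,0],-1],[[-0.48,0,-0.97],[0,0,0],-1],[[-0.48,0,-0.97],[0,0,0],-1],[[-0.48,0,-0.97],[0,0,0],-1],[[-0.48,0,-0.97],[0,0,0],-1]]}}

```text
time: 51.65
tool_pos: [0.4362, 0.0903, 0.1342]
tool_rot: [-0.666, 0.666, 0.238, -0.236]
contact_force: [-0.0, 0.3, -0.9]
gripper_width: 0.998
```

>>> {"name": "drive_tool", "arguments": {"motion": [[[-0.48,0,-0.97],[0,0,0],-1],[[-0.48,0,-0.97],[0,0,0],-1],[[-0.48,0,-0.97],[0,0,0],-1],[[-0.48,0,-0.97],[0,0,0],-1],[[-0.48,0,-0.97],[0,0,0],-1],[[-0.48,0,-0.97],[0,0,0],-1],[[-0.48,0,-0.97],[0,0,0],-1],[[-0.48,0,-0.97],[0,0,0],-1],[[-0.48,0,-0.97],[0,0,0],-1],[[-0.46,0,-0.9],[0,0,0],-1],[[0,0,0],[0,1,0],-1],[[0,0,0],[0,1,0],-1]]}}

```text
time: 52.85
tool_pos: [0.4956, -0.1719, 0.1341]
tool_rot: [-0.684, 0.685, 0.177, -0.176]
contact_force: [-0.1, 0.7, -0.4]
gripper_width: 1.002
```

>>> {"name": "drive_tool", "arguments": {"motion": [[[0,0,0],[0,1,0],-1],[[0,0,0],[0,1,0],-1],[[0,0,0],[0,1,0],-1],[[0,0,0],[0,1,0],-1],[[0,0,0],[0,1,0],-1],[[0,0,0],[0,1,0],-1],[[0,0,0],[0,1,0],-1],[[0,0,0],[0,0.12,0],-1],[[0,0,0],[0,0,0],-1]]}}

```text
time: 53.75
tool_pos: [0.4953, -0.1709, 0.1338]
tool_rot: [-0.706, 0.706, -0.039, 0.039]
contact_force: [0.4, -0.2, -0.1]
gripper_width: 1.003
```

```bash
sed -i "s/'-6.4'/sys.argv[4] if len(sys.argv)>4 else '-6.4'/" hp.py; python3 hp.py -145 252 57 83.6
python3 - <<'E'
from h import *
f=grab('wrist');c=cloud(f);save(f,'w9')
p=manip.state()['tool_pos'];k=(c[...,2]>.073)&(c[...,2]<.085)&(np.hypot(c[...,0]-p[0],c[...,1]-p[1])<.05)
print('knob',c[k].mean(0).round(4),k.sum())
E
```

```text
t 53.75 pos [ 0.4953 -0.1709  0.1338] head 83.67 F [ 0.4 -0.2 -0.1] w 1.003
shift [0.02 3.07 0.03] rows 4 each [0.005 0.768 0.007] turn [0.   0.01 0.01]
knob [ 0.4961 -0.1691  0.0779] 1334
```

View pics/w9.png

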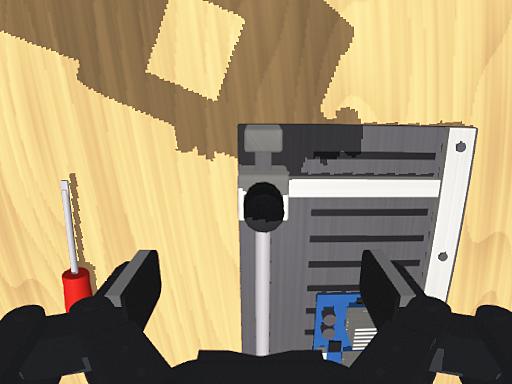

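The knob at (265,205) is centred between the fingers, and the jaw bar is at row 187. The screwdriver is clear at (75,250). I'll grip and close the jaw.

>>> {"name": "drive_tool", "arguments": {"motion": [[[0,0.8,0],[0,0,0],-1],[[0,0.8,0],[0,0,0],-1],[[0,0.8,0],[0,0,0],-1],[[0,0.65,0.04],[0,0,0],-1],[[0,0,0],[0,0,0],1],[[0,0,0],[0,0,0],1],[[0,0,0],[0,0,0],1],[[0,0,0],[0,0,0],1],[[0,0,0],[0,0,0],1],[[0,0,0],[0,0,0],1]]}}

```text
time: 54.8
tool_pos: [0.4976, -0.1704, 0.059]
tool_rot: [-0.706, 0.706, -0.037, 0.042]
contact_force: [4.6, 0.4, -0.0]
gripper_width: 0.279
```

>>> {"name": "drive_tool", "arguments": {"motion": [[[0,0,-0.3],[0,0,0],1],[[0,0,-0.4],[0,0,0],1],[[0,0,-0.4],[0,0,0],1],[[0,0,-0.4],[0,0,0],1],[[0,0,-0.4],[0,0,0],1],[[0,0,-0.4],[0,0,0],1],[[0,0,-0.4],[0,0,0],1],[[0,0,-0.4],[0,0,0],1],[[0,0,-0.3],[0,0,0],1],[[0,0,0],[0,0,0],1]]}}

```text
time: 55.8
tool_pos: [0.488, -0.2555, 0.059]
tool_rot: [-0.705, 0.707, -0.038, 0.042]
contact_force: [5.8, -0.7, -0.2]
gripper_width: 0.282
```

```bash
python3 hp.py -145 158 57 83.6
```

```text
t 55.8 pos [ 0.488  -0.2555  0.059 ] head 83.56 F [ 5.8 -0.7 -0.2] w 0.282
shift [-0.06  0.08 -0.34] rows 1 each [-0.063  0.08  -0.338] turn [ 0.02 -0.01  0.07]
```

>>> {"name": "drive_tool", "arguments": {"motion": [[[0,0,-0.12],[0,0,0],1],[[0,0,-0.12],[0,0,0],1],[[0,0,-0.06],[0,0,0],1],[[0,0,0],[0,0,0],1]]}}

```text
time: 56.2
tool_pos: [0.4873, -0.2619, 0.059]
tool_rot: [-0.706, 0.706, -0.038, 0.042]
contact_force: [5.4, 3.0, 0.7]
gripper_width: 0.278
```

>>> {"name": "drive_tool", "arguments": {"motion": [[[0,0,-0.04],[0,0,0],1],[[0,0,-0.04],[0,0,0],1],[[0,0,0],[0,0,0],1]]}}

```text
time: 56.5
tool_pos: [0.4871, -0.2636, 0.059]
tool_rot: [0.706, -0.706, 0.038, -0.042]
contact_force: [6.0, 3.0, 0.4]
gripper_width: 0.28
```

```bash
python3 hp.py -145 157 57 83.6
```

```text
t 56.5 pos [ 0.4871 -0.2636  0.059 ] head 83.58 F [6.  3.  0.4] w 0.28
shift [-0.06  0.08 -0.05] rows 1 each [-0.063  0.08  -0.05 ] turn [-0.   -0.    0.07]
```

>>> {"name": "drive_tool", "arguments": {"motion": [[[0,0,-0.04],[0,0,0],1],[[0,0,-0.03],[0,0,0],1],[[0,0,0],[0,0,0],1]]}}

```text
time: 56.8
tool_pos: [0.487, -0.2648, 0.059]
tool_rot: [0.706, -0.706, 0.038, -0.042]
contact_force: [5.4, 5.4, 2.5]
gripper_width: 0.278
```

```bash
python3 hp.py -145 157 57 83.6
```

```text
t 56.8 pos [ 0.487  -0.2648  0.059 ] head 83.58 F [5.4 5.4 2.5] w 0.278
shift [-0.06  0.08 -0.01] rows 1 each [-0.064  0.079 -0.005] turn [-0.02 -0.    0.06]
```

The jaw reads about 0.150 with the force rising, so it is snug. I'll release, rise and check.

>>> {"name": "drive_tool", "arguments": {"motion": [[[0,0,0],[0,0,0],-1],[[0,0,0],[0,0,0],-1],[[0,0,0],[0,0,0],-1],[[0,0,0],[0,0,0],-1],[[0,0,0],[0,0,0],-1],[[0,-1,0],[0,0,0],-1],[[0,-1,0],[0,0,0],-1],[[0,-1,-1],[0,0,0],-1],[[0,-1,-1],[0,0,0],-1],[[0,-1,-1],[0,0,0],-1],[[0,0,0],[0,0,0],-1]]}}

```text
time: 57.9
tool_pos: [0.4774, -0.3441, 0.1871]
tool_rot: [-0.704, 0.708, -0.038, 0.043]
contact_force: [0.7, 0.6, 1.3]
gripper_width: 1.001
```

```bash
python3 placed.py
python3 - <<'E'
from h import *
f=grab('wrist');save(f,'w10')
f=grab('top');save(f,'topend');c=cloud(f)
X=np.array([.9938,-.1115]);Y=np.array([.1115,.9938]);O=np.array([.6120,-.4369])
f=grab('wrist');c=cloud(f);d=c[...,:2]-O;hx=d@X;hy=d@Y
k=(c[...,2]>.073)&(c[...,2]<.085)&(abs(hx+.145)<.03);print('knob hy',hy[k].mean(),k.sum())
E
```

```text
sink holder mm [-48. 125.] [21.8 40.8] 89.96 z 0.0402
sink holder mm [-47.8  74.9] [40.  21.8] 0.17 z 0.0397
sink holder mm [-48.1  25. ] [23.  40.2] 88.82 z 0.0397
knob hy 0.15701829183229302 1095
```

View pics/w10.png

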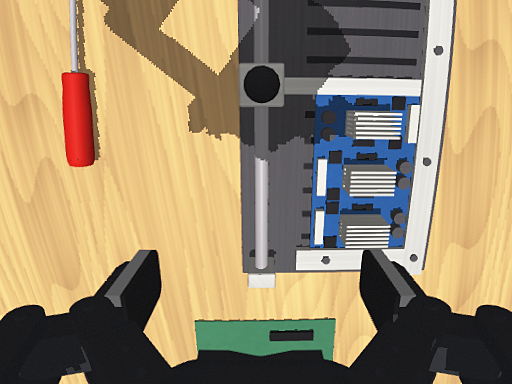

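View pics/topend.png

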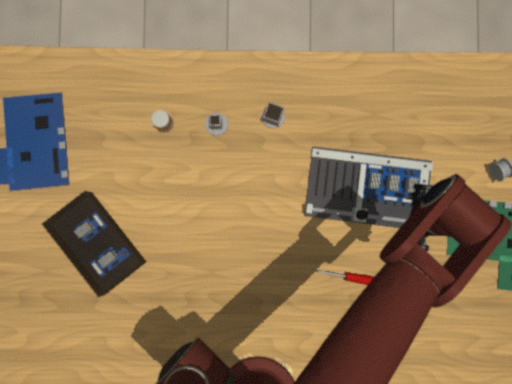

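The final views show the three boards in one gap-free row against the end stop, with the jaw bar touching the last one (wrist view rows 87 to 250). Both broken boards are in the bin at (90,227) and (110,260) in the top view. The nozzles and the jar are at their starting pixels. Handing in.

```bash
python3 -c "
from plant import manip;print(manip.job_done());print(manip.state()['time'])"
```

```text
the job is handed in; nothing more can be done
None
the job is handed in; nothing more can be done
```

The job is handed in, at about 58 s of the 208 s allowed; no verdict was reported. I slid the jaw fully open, laid the three sound boards in a row from the end stop, put both broken boards in the bin, and closed the jaw snug.

**Last checks:**

| Check | Reading |
|---|---|
| Jaw fully open (start) | knob stopped at 251.7 mm, against 252 mm expected |
| Heat sink centres, holder x, y (mm) | (-48.1, 25.0), (-47.8, 74.9), (-48.0, 125.0) |
| Squareness of the boards | two within 0.2°; the third (at y = 25) read about 1.2° (0.02 rad), limit 0.04 rad |
| Heat sink tops on the holder | about 40 mm above the bench, so the boards lie flat |
| Jaw closed | knob at 157.0 mm, so the jaw reads about 0.150 (limit 0.154) |
| Broken boards in the bin | both flat, sink tops at about 36 mm, below the 50 mm rim |

- **Knocked board:** partway through, the board with the missing corner was found moved a few centimetres. I measured it again before picking it up.
- **Bystanders:** the nozzles and flux jar sat at their starting pixels in the last top view.
- **Not fully checked:** the arm hid part of the screwdriver in that view. Its visible tip looked a few pixels (about 1 cm) off. I never touched it knowingly and did not measure it further.

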